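Load the burn-in fixture and change over its supply

ROBOT

A 6-joint arm with a two-finger parallel gripper is mounted at the origin on the work surface. World frame = base frame: x ahead of the robot, y to its left, z up, the work surface at z = 0. Lengths are in m, angles in rad, forces in N, time in s.
With the tool pointing down it reaches from about 0.25 to 0.775 m from the base axis. Payload 4 kg.
Tool frame: the origin (TCP) lies at the very end of the fingers, on their centre line; the grasp point (between the pads) lies 19 mm behind it (robot.tcp_to_grasp is the distance from the TCP to the grasp point, in m); z points along the fingers, y is the line along which they close (so a half turn about z gives the same grasp; the last joint's range is limited). The gripper opens to 94 mm and grips with 3 to 60 N. Pads are 16 mm wide; open, the fingers measure 119 mm over their backs; the gripper's body (75 mm by 177 mm) begins 78 mm behind the grasp point.
Start: joints at [1.098, 0.087, 1.371, -0, 1.684, -0.103], TCP at [0.199, 0.513, 0.175] pointing down, gripper open.
Joint ranges: [-3.1, 3.1], [-0.76, 2.03], [0.27, 2.55], [-1.08, 4.22], [0.17, 2.65], [-2.57, 2.57]. Speed limits (rad/s): [2.79, 2.79, 3.14, 3.14, 3.14, 3.14].

INTERFACE

Orientations are given as [roll, pitch, yaw] about the fixed x, y, z axes, in that order (R = Rz(yaw) Ry(pitch) Rx(roll)).
In Python, from bench import robot, optics, telemetry gives the robot as it stands (robot), with the cameras (optics) and the readings (telemetry).
- The arm moves only by the shell command python3 nudge.py 'ROWS'. ROWS is rows parted by semicolons, their numbers by spaces, 1 to 20 of them, each of 5 numbers: the finger opening in m, then dx, dy, dz in m, then a turn about the tool's z in rad; each row shifts and turns the commanded pose from where the row before left it, along the tool's axes as they then stand; what a row does not reach is not made up. A row lasts 1/12 s, in which the tool goes at most 0.0417 m and 0.125 rad, less where a joint would pass 70% of its speed; a pose out of reach is approached as far as the arm can. The fingers move at their own pace and stop on an object; the grip force is fixed at half the most. Time passes only in rows, so rows that do not move let the fingers close. It prints the time, the measured TCP pose, the force, the opening and the grip force at its end.
- telemetry.get_obs(): the state, without advancing time (a new reading comes with each control period).
- optics.snapshot(name): name is "scene" or "top" or "wrist"; returns a dict with "color" (420x560x3 uint8, blue, green, red), "fx", "fy", "cx", "cy" (pixels), "extrinsics" (4x4, takes a point from world to camera coordinates). Camera axes: x right, y down, z forward; pixel columns grow to the right and rows downward; lengths in m; the calibration is good to about 2 mm. The wrist camera is an equidistant fisheye: a pixel r from the principal point sees the ray r / f radians off the axis. A picture is of the moment at which its call begins. There is no depth.
- robot.close_job(): hands the job in; it is judged then, once.
The state is a dict: "time": time; "joint_positions": joint angles; "qvel": joint speeds; "joint_torque": joint torques, N m; "tool_pos": TCP position; "ee_rot": TCP orientation; "wrist_force": force on the tool from outside, world axes, zero at the start; "wrist_torque": the same for the moment, N m; "width": finger opening in m; "finger_force": force on a finger pad.
Only numpy, scipy, OpenCV 4.12 (cv2) and the standard library are available. Lean on these libraries where they do the work, as an engineer would, in place of code of your own. Each camera call takes 0.05 s, during which the arm holds its last target. There are 200 camera calls.

TASK

Load every blue power module into the burn-in fixture, one to a pocket, sitting flat on the pocket floor. Then swing the hold-down bar over them until it is fully home in its red catch, and only then move the changeover switch from green to the upright centre-off position, leave it off for at least three seconds, and move it fully over to orange. Leave the other things on the bench where they are.

Things in the scene. Friction and masses are not known exactly. Their poses are not given: they have to be found in the camera images.
- fixture: burn-in fixture, fixed: aluminium base 100 x 300 x 10 mm with a row of five open pockets along its y axis. Origin at the centre of its underside, z up. Pockets 54 (along x) by 30 mm (y), floor 10 mm above the origin, walls 5 mm thick, tops 20 mm above the origin. Hinge posts (56 mm high) at y = +135 mm; red forked catch (54 mm high, within 17 mm of the centre line) at y = -106 mm
- pocket0 (a point): centre of the floor of pocket 0 of the fixture, at fixture y = -70 mm
- pocket1 (a point): centre of the floor of pocket 1 of the fixture, at fixture y = -35 mm
- pocket2 (a point): centre of the floor of pocket 2 of the fixture, at fixture y = 0 mm
- pocket3 (a point): centre of the floor of pocket 3 of the fixture, at fixture y = 35 mm
- pocket4 (a point): centre of the floor of pocket 4 of the fixture, at fixture y = 70 mm
- module0: blue potted power module with a pale label and four brass screws on top, 50 mm (its x) x 26 mm (its y) x 28 mm high, 80 g nominal; origin at the centre of its underside, z up. Either way round fits a pocket, with 2 mm play all round. Starts standing loose on the mat in front of the fixture; three to five modules are present (None if absent)
- module1: blue potted power module with a pale label and four brass screws on top, 50 mm (its x) x 26 mm (its y) x 28 mm high, 80 g nominal; origin at the centre of its underside, z up. Either way round fits a pocket, with 2 mm play all round. Starts standing loose on the mat in front of the fixture; three to five modules are present (None if absent)
- module2: blue potted power module with a pale label and four brass screws on top, 50 mm (its x) x 26 mm (its y) x 28 mm high, 80 g nominal; origin at the centre of its underside, z up. Either way round fits a pocket, with 2 mm play all round. Starts standing loose on the mat in front of the fixture; three to five modules are present (None if absent)
- module3: blue potted power module with a pale label and four brass screws on top, 50 mm (its x) x 26 mm (its y) x 28 mm high, 80 g nominal; origin at the centre of its underside, z up. Either way round fits a pocket, with 2 mm play all round. Starts standing loose on the mat in front of the fixture; three to five modules are present (None if absent)
- module4: blue potted power module with a pale label and four brass screws on top, 50 mm (its x) x 26 mm (its y) x 28 mm high, 80 g nominal; origin at the centre of its underside, z up. Either way round fits a pocket, with 2 mm play all round. Starts standing loose on the mat in front of the fixture; three to five modules are present (None if absent)
- clamp (a joint): angle of the hold-down bar (rad): 0 = level over the pockets, fully home with its end in the red catch (hard stop, no snap); grows as it swings up; 1.57 upright, 2.3 stop. Starts open, leaning out, at 2.0 to 2.2. Stiff hinge (0.25 N m): stays where left. Steel bar 18 mm wide, 10 mm thick, 265 mm long; closed, its underside is 42 mm above the fixture's origin, 4 mm over seated modules
- clamp_hinge (a point): point on the bar's hinge axis, 47 mm above the fixture's origin at fixture y = +135 mm; the axis runs along fixture x. The bar swings in the fixture's y-z plane: at angle a its end lies 265 mm from here, at -cos(a) along fixture y and +sin(a) up
- clamp_handle (a point): grip point on the bar's handle: a round black rod 14 mm thick that sticks out 62 mm to the fixture's -x side (towards the robot) from the free end of the bar, along fixture x; this point is on the rod's axis, 42 mm from the bar's centre line and 265 mm from the hinge axis
- switchbox: grey changeover switch box, fixed to the bench, 75 x 110 x 45 mm, origin at the centre of its underside, z up. The lever comes out of its top centre and swings along the box's y axis. Marks on top: green at +y, white in the middle, orange at -y
- changeover (a joint): angle of the changeover lever (rad): -0.6 = fully over to the green mark (box +y), 0 = upright, centre off (white), +0.6 = fully over to the orange mark (box -y), with stops at both ends. It starts between -0.6 and -0.5. Friction 0.12 N m, no detents: it stays where it is left
- switch_knob (a point): centre of the lever's red knob, a lying cylinder 22 mm in diameter and 26 mm long along the box's x axis, 70 mm from the lever's pivot; the pivot is 45 mm above the box's origin, at the top of the box
- tip_cleaner: bystander: black pot of brass wool, 76 mm across, 46 mm high, origin at its underside
- solder_reel: bystander: white reel, 60 mm across, 46 mm high, standing on its flange, origin at its underside
- flux_bottle: bystander: small white bottle with red cap, 40 mm across, 85 mm high, origin at its underside
- bare_board: bystander: red circuit board 70 x 50 x 4 mm with parts up to 12 mm high, lying flat, origin at its underside
- heat_sink: bystander: dark finned heat sink 40 x 40 x 22 mm, origin at its underside
- screwdriver: bystander: screwdriver lying along its own x, handle to -x, about 200 mm long

How it is judged:
On the way, in this order (a step that is already met when the one before it is completed fails the run):
1. every module present sits flat on a pocket floor, while the switch is still at green (z of module0 in the frame of fixture between 0.006 and 0.0135 m and x of module0 in the frame of fixture between -0.008 and 0.008 m and y of module0 in the frame of fixture between -0.08 and 0.08 m and angle between each of module0, module1, module2, module3, module4's own z axis and vertical below 0.12 rad and linear speed of each of module0, module1, module2, module3, module4 below 0.03 m/s and z of module1 in the frame of fixture between 0.006 and 0.0135 m and x of module1 in the frame of fixture between -0.008 and 0.008 m and y of module1 in the frame of fixture between -0.08 and 0.08 m and z of module2 in the frame of fixture between 0.006 and 0.0135 m and x of module2 in the frame of fixture between -0.008 and 0.008 m and y of module2 in the frame of fixture between -0.08 and 0.08 m and z of module3 in the frame of fixture between 0.006 and 0.0135 m and x of module3 in the frame of fixture between -0.008 and 0.008 m and y of module3 in the frame of fixture between -0.08 and 0.08 m and z of module4 in the frame of fixture between 0.006 and 0.0135 m and x of module4 in the frame of fixture between -0.008 and 0.008 m and y of module4 in the frame of fixture between -0.08 and 0.08 m and value of joint changeover below -0.3 rad), for 0.3 s.
2. the hold-down bar is fully down in its catch, while the switch is still at green (value of joint clamp below 0.05 rad and value of joint changeover below -0.3 rad), for 0.3 s.
3. the switch rests at centre off (within 0.2 rad) for 2.5 s with the bar closed (value of joint clamp below 0.05 rad and value of joint changeover between -0.2 and 0.2 rad), for 2.5 s.
4. the switch is fully over to orange with the bar closed (value of joint clamp below 0.05 rad and value of joint changeover above 0.47 rad), for 0.2 s.
At the end, for the whole second after the job is handed in: every module present is at rest in a pocket: its underside within 3.5 mm of the pocket floor, within 8 mm of the row's centre line, tilted under 0.12 rad; the bar is within 0.05 rad of fully closed; the switch is over to orange (above 0.47 rad of 0.6) (all of step 4 and z of module0 in the frame of fixture between 0.006 and 0.0135 m and x of module0 in the frame of fixture between -0.008 and 0.008 m and y of module0 in the frame of fixture between -0.08 and 0.08 m and angle between each of module0, module1, module2, module3, module4's own z axis and vertical below 0.12 rad and linear speed of each of module0, module1, module2, module3, module4 below 0.03 m/s and z of module1 in the frame of fixture between 0.006 and 0.0135 m and x of module1 in the frame of fixture between -0.008 and 0.008 m and y of module1 in the frame of fixture between -0.08 and 0.08 m and z of module2 in the frame of fixture between 0.006 and 0.0135 m and x of module2 in the frame of fixture between -0.008 and 0.008 m and y of module2 in the frame of fixture between -0.08 and 0.08 m and z of module3 in the frame of fixture between 0.006 and 0.0135 m and x of module3 in the frame of fixture between -0.008 and 0.008 m and y of module3 in the frame of fixture between -0.08 and 0.08 m and z of module4 in the frame of fixture between 0.006 and 0.0135 m and x of module4 in the frame of fixture between -0.008 and 0.008 m and y of module4 in the frame of fixture between -0.08 and 0.08 m); the robot touches nothing.
It fails at once if the switch is on the orange side while the bar is open (value of joint changeover above 0.3 rad and value of joint clamp above 0.15 rad).
It fails at once if a bystander (tip cleaner, reel, bottle, board, heat sink, screwdriver) is pushed more than 4 cm (distance of any of tip_cleaner, solder_reel, flux_bottle, bare_board, heat_sink, screwdriver from where it was at the start of the episode above 0.04 m).
It fails at once if a bystander is tipped over (angle between any of tip_cleaner, solder_reel, flux_bottle, bare_board, heat_sink's own z axis and vertical above 0.6 rad).
Of module0, module1, module2, module3, module4 only 3 to 5 are there at a start; the rules pass over those that are not, and their reading is None.
At some moment in a run one of module0, module1, module2, module3, module4 may be knocked a few centimetres aside while the robot is not near it.
It also fails if it takes over 200 s, if anything falls off the work surface, if the arm or the gripper's body presses on something with over 40 N, if the wrist force passes 120 N, or if a joint passes its speed limit or range.

## Working session

There is one attempt and no reset: what is moved stays moved. The work goes in short steps, Python scripts to look and compute and a shell command to move; the robot and the scene stay as the last step left them, time stands still between calls to the robot, and variables do not carry over. Pictures are saved under pics/ and viewed, at most 14 in all, crops included, and the job is handed in when it is done.

```bash
ls; mkdir -p pics
python3 - <<'E'
from bench import robot, optics, telemetry
import cv2,numpy as np
for n in("scene","top"):
    s=optics.snapshot(n);cv2.imwrite(f"pics/{n}0.png",s["color"]);print(n,s["fx"],s["fy"],s["cx"],s["cy"]);print(np.round(s["extrinsics"],4).tolist())
o=telemetry.get_obs();print(o)
E
```

```text
bench.py
nudge.py
pics
scene 501.84132163430485 501.84132163430485 282.3528123737702 211.9580124199594
[[-0.8679, 0.4968, 0.0021, 0.482], [0.2991, 0.526, -0.7961, -0.0998], [-0.3966, -0.6903, -0.6051, 1.5749], [0.0, 0.0, 0.0, 1.0]]
top 514.7854691197927 514.7854691197927 273.41154435566676 214.04857028850904
[[0.0112, -0.9994, 0.0335, -0.0375], [-0.9957, -0.0142, -0.0917, 0.5566], [0.0921, -0.0323, -0.9952, 1.2657], [0.0, 0.0, 0.0, 1.0]]
{'time': 0.1, 'joint_positions': array([ 1.09788813e+00,  8.78983569e-02,  1.37207957e+00,  2.13850598e-05,
        1.68362780e+00, -1.03106195e-01]), 'qvel': array([-0.00067004, -0.00226568, -0.00373102, -0.00181414,  0.00208187,
        0.00114866]), 'joint_torque': array([ 2.45448842e-03, -3.41249764e+01, -3.03299367e+01,  7.19702546e-02,
        3.03975306e-02, -8.87751798e-05]), 'tool_pos': array([0.19853187, 0.51232109, 0.17402382]), 'ee_rot': array([-3.13959246e+00, -2.28333279e-04,  2.77179281e+00]), 'wrist_force': array([ 0.167519  , -0.10159317,  0.34282556]), 'wrist_torque': array([ 0.00409958, -0.06479993, -0.01221876]), 'finger_force': 0.0, 'width': 0.09416100830226895}
```

View pics/scene0.png

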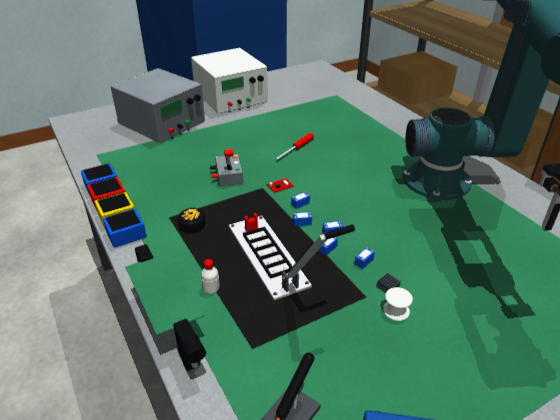

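View pics/top0.png

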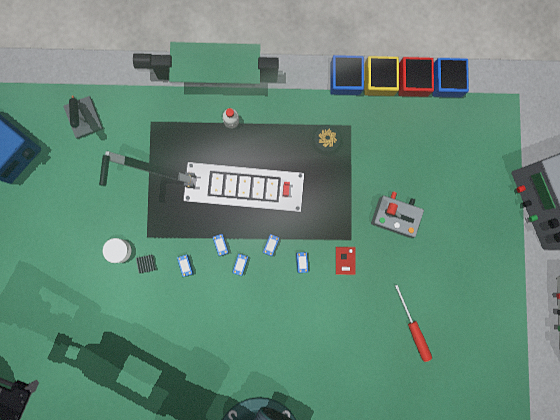

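The scene and top views show five modules. In the top view they are at about (184,265), (220,245), (240,264), (271,245) and (302,262). The fixture is centred near (244,187), the open bar's handle is near (104,168), and the switch is near (397,214). I'll zoom in for accurate features.

Run:
```python
import cv2,numpy as np
t=cv2.imread("pics/top0.png");s=cv2.imread("pics/scene0.png")
a=cv2.resize(t[155:285,90:310],None,fx=3.6,fy=2.3*3.6/2.3,interpolation=cv2.INTER_CUBIC)[:, :800]
cv2.imwrite("pics/z1.png",a)
b=cv2.resize(s[140:305,180:385],None,fx=3.6,fy=3.6,interpolation=cv2.INTER_CUBIC);cv2.imwrite("pics/z2.png",b)
print(a.shape,b.shape)
```

```text
(468, 792, 3) (594, 738, 3)
```

View pics/z1.png

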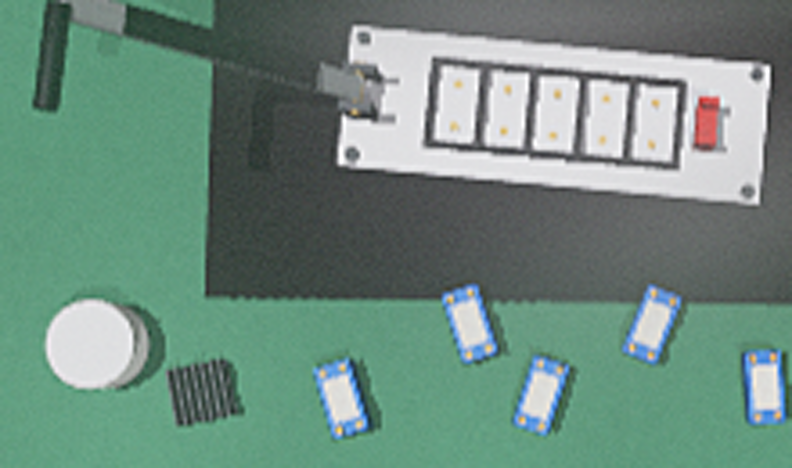

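View pics/z2.png

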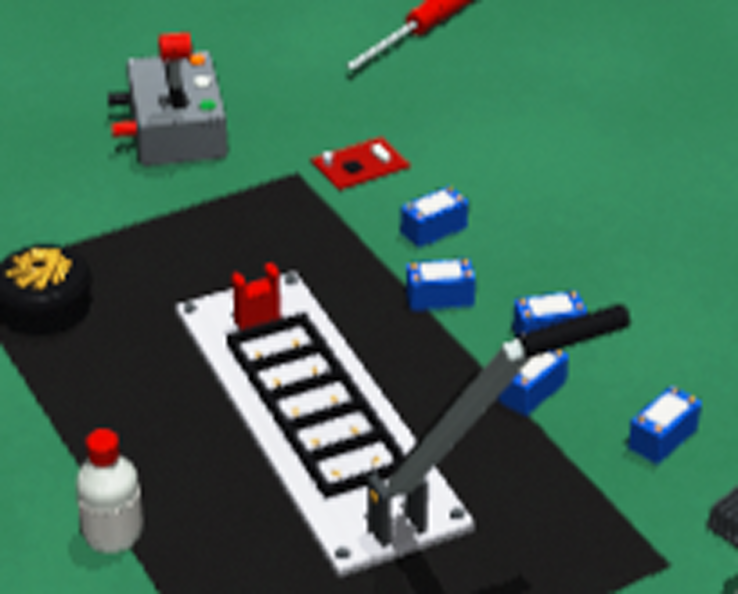

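Zoomed views: the pockets run from (455,103) to (655,123) in z1, with pocket 4 on the left. The catch is at (708,123), the handle rod runs from (60,5) to (45,108), and all five modules are clearly visible. Next I'll triangulate.

```bash
cat > h.py <<'E'
import cv2,numpy as np
from scipy.optimize import least_squares
from bench import robot, optics, telemetry
def shot(n,f=None):
    s=optics.snapshot(n); s["n"]=n
    if f: cv2.imwrite("pics/"+f,s["color"])
    return s
def ray(s,p):
    d=(np.array(p,float)-[s["cx"],s["cy"]])/[s["fx"],s["fy"]]
    if s["n"]=="wrist":
        r=np.hypot(*d); d=d/r*np.sin(r) if r>0 else d; v=np.array([*d,np.cos(r)])
    else: v=np.array([*d,1.])
    E=s["extrinsics"];R=E[:3,:3]
    v=R.T@v; return -R.T@E[:3,3],v/np.linalg.norm(v)
def plane(s,p,z):
    o,v=ray(s,p); return o+v*(z-o[2])/v[2]
def tri(*sp):
    A=np.zeros((3,3));b=np.zeros(3)
    for s,p in sp:
        o,v=ray(s,p);M=np.eye(3)-np.outer(v,v);A+=M;b+=M@o
    return np.linalg.solve(A,b)
def proj(s,P):
    E=s["extrinsics"];c=E[:3,:3]@np.asarray(P)+E[:3,3]
    if s["n"]=="wrist":
        h=np.hypot(c[0],c[1]);t=np.arctan2(h,c[2]);d=c[:2]/max(h,1e-9)*t
    else: d=c[:2]/c[2]
    return d*[s["fx"],s["fy"]]+[s["cx"],s["cy"]]
def labels(s,amin=30,amax=6000):
    """pale label contours enclosed by blue: list of (u,v), contour"""
    im=s["color"];h=cv2.cvtColor(im,cv2.COLOR_BGR2HSV)
    blue=cv2.inRange(h,(100,120,60),(125,255,255))
    out=[]
    k=cv2.morphologyEx(blue,cv2.MORPH_CLOSE,np.ones((3,3)))
    for c in cv2.findContours(k,cv2.RETR_EXTERNAL,cv2.CHAIN_APPROX_NONE)[0]:
        m=np.zeros(blue.shape,np.uint8);cv2.drawContours(m,[cv2.convexHull(c)],-1,255,-1)
        pale=cv2.inRange(h,(0,0,130),(180,80,255))&m
        n,l,st,ce=cv2.connectedComponentsWithStats(pale)
        for i in range(1,n):
            if amin<st[i,4]<amax:
                q=max(cv2.findContours((l==i).astype(np.uint8),cv2.RETR_EXTERNAL,cv2.CHAIN_APPROX_NONE)[0],key=cv2.contourArea)
                out.append((ce[i],q,st[i,4]))
    return out
E
python3 - <<'E'
from h import *
t=shot("top");s=shot("scene")
lt=labels(t,25,400);ls=labels(s,15,400)
for n,l in(("t",lt),("s",ls)):print(n,[(np.round(c,1).tolist(),a) for c,_,a in l])
z1=lambda p:(np.array(p)+.5)/3.6-.5+[90,155]
z2=lambda p:(np.array(p)+.5)/3.6-.5+[180,140]
for nm,a,b in[("+x+y",(350,25),(340,575)),("+x-y",(771,64),(177,307)),("-x-y",(759,206),(294,270)),("-x+y",(337,165),(475,525)),("catch",(708,123),(258,300)),("hand tip",(45,108),(624,316)),("bar end",(65,5),(513,350)),("pock0",(655,123),(275,345)),("pock4",(455,103),(357,467))]:
    print(nm,np.round(tri((t,z1(a)),(s,z2(b))),4), np.round(plane(t,z1(a),.01),4))
for c,_,a in lt:
    P=plane(t,c,.028); best=min(ls,key=lambda q:np.hypot(*(q[0]-proj(s,P)))) if ls else None
    print(np.round(P,4),np.round(tri((t,c),(s,best[0])),4))
w=shot("wrist","w0.png");print(w["fx"],w["cx"],w["cy"]);print(np.round(w["extrinsics"],3).tolist())
E
```

```text
t [([184.0, 264.9], np.int32(108)), ([239.9, 264.1], np.int32(112)), ([302.2, 262.5], np.int32(106)), ([270.7, 244.5], np.int32(108)), ([220.1, 244.9], np.int32(113))]
s [([364.5, 253.7], np.int32(67)), ([328.7, 241.4], np.int32(38)), ([332.6, 224.2], np.int32(53)), ([301.9, 214.7], np.int32(49)), ([300.2, 196.1], np.int32(41))]
+x+y [0.6894 0.1927 0.0063] [0.6898 0.1914 0.01  ]
+x-y [ 0.6656 -0.1069  0.0097] [ 0.6669 -0.1077  0.01  ]
-x-y [ 0.5656 -0.1001  0.0114] [ 0.5652 -0.0998  0.01  ]
-x+y [0.5896 0.1988 0.0068] [0.5898 0.1979 0.01  ]
catch [ 0.6193 -0.061   0.0301] [ 0.6238 -0.0632  0.01  ]
hand tip [0.5882 0.3242 0.273 ] [0.627  0.4028 0.01  ]
bar end [0.6495 0.3155 0.2686] [0.7006 0.3919 0.01  ]
pock0 [ 0.6224 -0.0252  0.0132] [ 0.6232 -0.0255  0.01  ]
pock4 [0.6338 0.1166 0.0124] [0.6352 0.1161 0.01  ]
[0.4276 0.189  0.028 ] [0.4272 0.1892 0.0289]
[0.4311 0.0514 0.028 ] [0.4304 0.0518 0.0292]
[ 0.4369 -0.1034  0.028 ] [ 0.4368 -0.1033  0.0282]
[ 0.4806 -0.0245  0.028 ] [ 0.4802 -0.0242  0.0297]
[0.4782 0.1013 0.028 ] [0.4771 0.1022 0.0259]
325.19226210127806 278.8677205759571 210.35724951663997
[[0.362, 0.932, -0.002, -0.549], [0.893, -0.346, 0.287, -0.03], [0.267, -0.105, -0.958, 0.393], [0.0, 0.0, 0.0, 1.0]]
```

```bash
python3 nudge.py '0.094 0 0 0 0.12;0.094 0 0 0 0.12;0.094 0 0 0 0.12;0.094 0 0 0 0.12;0.094 0 0 0 0.12;0.094 0 0 0 0.12;0.094 0 0 0 0.12;0.094 0 0 0 0.12;0.094 0 0 0 0.12;0.094 0 0 0 0.121;0.094 0 0 0 0'; python3 nudge.py '0.094 -0.0356 0.019 -0.005 0;0.094 -0.0356 0.019 -0.005 0;0.094 -0.0356 0.019 -0.005 0;0.094 -0.0356 0.019 -0.005 0;0.094 -0.0356 0.019 -0.005 0;0.094 -0.0356 0.019 -0.005 0;0.094 -0.0356 0.019 -0.005 0;0.094 -0.0356 0.019 -0.005 0;0.094 -0.0356 0.019 -0.005 0;0.094 -0.0356 0.019 -0.005 0;0.094 -0.0356 0.019 -0.005 0;0.094 -0.0356 0.019 -0.005 0;0.094 -0.0356 0.019 -0.005 0;0.094 0 0 0 0;0.094 0 0 0 0'
cat >> h.py <<'E'
def modules(s,z=.028,**k):
    r=[]
    for c,q,a in labels(s,**k):
        P=np.array([plane(s,p[0],z)[:2] for p in q])
        (cx,cy),(w,h),an=cv2.minAreaRect((P*1000).astype(np.float32))
        an=np.deg2rad(an if w>h else an+90); an=(an+np.pi/2)%np.pi-np.pi/2
        r.append((plane(s,c,z)[:2],an,max(w,h),min(w,h)))
    return r
E
python3 - <<'E'
from h import *
w=shot("wrist","w1.png")
for m in modules(w,amin=60):print("w",np.round(m[0],4),np.round(m[1:],3))
for m in modules(shot("top"),amin=25,amax=400):print("t",np.round(m[0],4),np.round(m[1:],3))
E
```

```text
time: 1.17
tool_pos: [0.1987, 0.5127, 0.1749]
ee_rot: [-3.141, 0.0, 1.569]
wrist_force: [0.6, 0.1, 0.7]
width: 0.0938
finger_force: 0.0
time: 2.42
tool_pos: [0.4463, 0.0484, 0.2399]
ee_rot: [-3.141, -0.0, 1.569]
wrist_force: [0.1, 0.1, 0.1]
width: 0.0941
finger_force: 0.0
w [ 0.436  -0.1029] [ 0.082 45.852 20.2  ]
w [ 0.479  -0.0241] [-0.378 45.737 20.173]
w [0.4294 0.0523] [-0.29  45.842 20.483]
w [0.4778 0.1022] [ 0.333 46.717 19.875]
w [0.4268 0.1873] [ 0.33  46.688 16.677]
t [ 0.4381 -0.1034] [7.0000e-03 3.4699e+01 1.7466e+01]
```

View pics/w1.png

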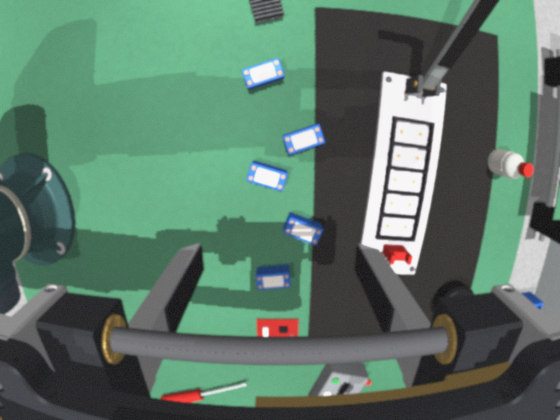

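The wrist view shows all five modules, from (264,73) down to (272,277). The fixture runs from (415,80) to (392,268) with its catch at (397,256). Wrist and top measurements agree within 2 mm. I'll check the fixture pose by overlay.

```bash
cat >> h.py <<'E'
F=np.array([.6279,.0454,-.081])  # fixture x,y,yaw
def fx(x,y,z,f=None):
    f=F if f is None else f
    c,s=np.cos(f[2]),np.sin(f[2]);return np.array([f[0]+c*x-s*y,f[1]+s*x+c*y,z])
E
python3 - <<'E'
from h import *
ims=[]
for n,(x0,y0,x1,y1),k in(("top",(175,155,312,220),5),("wrist",(350,60,460,285),2.6)):
    s=shot(n);g=cv2.resize(s["color"][y0:y1,x0:x1],None,fx=k,fy=k,interpolation=cv2.INTER_CUBIC)
    def pl(X,Y,hx,hy,z,c):
        q=np.array([((proj(s,fx(X+a*hx,Y+b*hy,z))-[x0,y0]+.5)*k)-.5 for a,b in((1,1),(1,-1),(-1,-1),(-1,1))])
        cv2.polylines(g,[np.round(q*16).astype(np.int32)],True,c,1,cv2.LINE_AA,4)
    pl(0,0,.05,.15,.01,(0,0,255))
    for i in range(5): pl(0,-.07+.035*i,.027,.015,.02,(0,255,255))
    pl(0,0,.032,.09,.02,(255,0,255))
    if n=="wrist": g=cv2.rotate(g,cv2.ROTATE_90_CLOCKWISE)
    ims.append(g)
W=max(i.shape[1] for i in ims)
cv2.imwrite("pics/ov.png",np.vstack([cv2.copyMakeBorder(i,0,0,0,W-i.shape[1],0) for i in ims]))
E
```

```text
(no output)
```

View pics/ov.png

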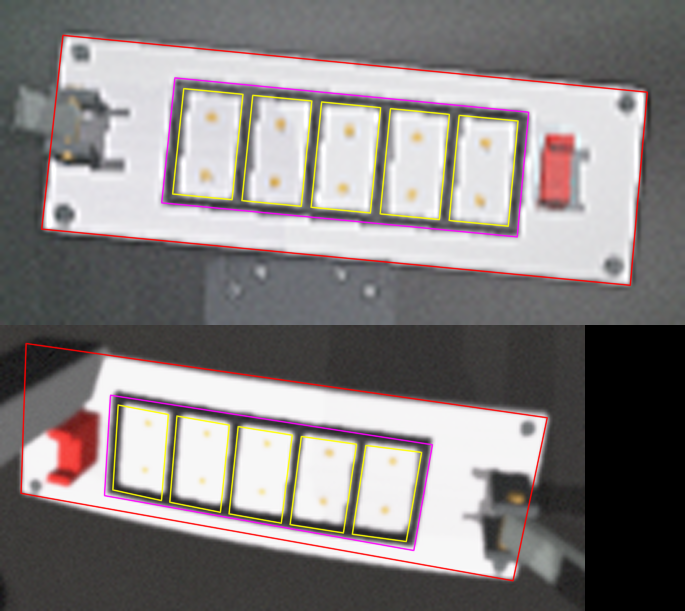

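The overlay fits the top view to under 1 mm. The wrist view suggests about 1 mm more in +x and +y, so I'll use (.6284,.0459). Picking the first module.

```bash
sed -i 's/^F=.*/F=np.array([.6284,.0459,-.081])/' h.py
cat >> h.py <<'E'
def go(x,y,z,yaw):
    "print turn then translation (tool axes after the turn)"
    o=telemetry.get_obs();p=o["tool_pos"];a=o["ee_rot"][2];d=np.array([x,y,z])-p
    c,s=np.cos(yaw),np.sin(yaw)
    print("turn %.3f  d %.4f %.4f %.4f"%((a-yaw+np.pi)%(2*np.pi)-np.pi,c*d[0]+s*d[1],s*d[0]-c*d[1],-d[2]))
def pocket(i): return fx(0,-.07+.035*i,.01)
E
python3 nudge.py '0.08 0 0 0 -0.082;0.08 -0.025 -0.0037 0.03 0;0.08 -0.025 -0.0037 0.03 0;0.08 -0.025 -0.0037 0.03 0;0.08 -0.025 -0.0037 0.03 0;0.08 -0.025 -0.0037 0.03 0;0.08 -0.025 -0.0037 0.03 0;0.08 0 0 0 0;0.08 0 0 0 0'
python3 - <<'E'
from h import *
for p in range(5):print(p,np.round(pocket(p),4))
go(.4365,-.1032,.013,1.651)
E
```

```text
time: 3.37
tool_pos: [0.4343, -0.0999, 0.0583]
ee_rot: [-3.138, -0.003, 1.653]
wrist_force: [-0.3, 0.2, -0.2]
width: 0.0802
finger_force: 0.0
0 [ 0.6227 -0.0239  0.01  ]
1 [0.6256 0.011  0.01  ]
2 [0.6284 0.0459 0.01  ]
3 [0.6312 0.0808 0.01  ]
4 [0.6341 0.1157 0.01  ]
turn 0.002  d -0.0035 0.0019 0.0453
```

```bash
python3 nudge.py '0.08 0 0 0 0;0.08 0 0 0 0;0.08 0 0 0.02 0;0.08 0 0 0 0'
python3 - <<'E'
from h import *
go(.4365,-.1032,.013,1.651)
E
```

```text
time: 3.7
tool_pos: [0.4356, -0.0998, 0.0395]
ee_rot: [-3.141, -0.001, 1.655]
wrist_force: [-0.7, 0.4, -1.1]
width: 0.0797
finger_force: 0.0
turn 0.004  d -0.0035 0.0006 0.0265
```

```bash
python3 nudge.py '0.08 -0.0035 0.0006 0 0.004;0.08 0 0 0.0132 0;0.08 0 0 0.0132 0;0.08 0 0 0 0;0.08 0 0 0 0;0.03 0 0 0 0;0.03 0 0 0 0;0.03 0 0 0 0;0.03 0 0 0 0;0.03 0 0 0 0'
python3 - <<'E'
from h import *
go(.4365,-.1032,.013,1.651)
w=shot("wrist","w2.png")
E
```

```text
time: 4.53
tool_pos: [0.4371, -0.1048, 0.0141]
ee_rot: [3.141, 0.0, 1.649]
wrist_force: [-0.8, -0.2, -0.2]
width: 0.0499
finger_force: 0.0
turn -0.002  d 0.0017 -0.0005 0.0011
```

View pics/w2.png

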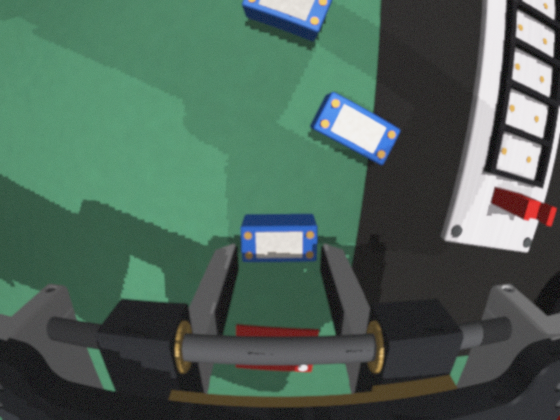

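The module sits squarely between the fingers at (280,240), with width .050. I'll squeeze and lift.

```bash
python3 nudge.py '0.03 0 0 0 0;0.03 0 0 0 0;0.03 0 0 0 0;0.03 0 0 -0.03 0;0.03 0 0 -0.03 0;0.03 0 0 -0.03 0;0.03 0 0 0 0.125;0.03 0 0 0 0.035;0.03 0 0 0 0;0.03 0 0 0 0'
python3 - <<'E'
from h import *
w=shot("wrist");o=telemetry.get_obs();p=o["tool_pos"]
for m in modules(w,z=p[2]+.015,amin=60):print(np.round(m[0]-p[:2],4),np.round(m[1:],3))
f=pocket(0);go(f[0],f[1],.1,np.pi/2-.081)
E
```

```text
time: 5.42
tool_pos: [0.4367, -0.1046, 0.1035]
ee_rot: [-3.141, -0.0, 1.49]
wrist_force: [0.1, -0.0, 0.1]
width: 0.0301
finger_force: 0.0
[0.0024 0.0278] [ 0.089 21.392 13.238]
[0.0313 0.0818] [-0.382 21.39  13.351]
[-0.0024  0.1339] [-0.299 21.368 13.147]
turn 0.000  d 0.0955 0.1791 0.0032
```

Run:
```python
from h import *
w=shot("wrist","w3.png")
for m in modules(w,amin=60):print("w",np.round(m[0],4),np.round(m[1:],3))
t=shot("top")
for c,q,a in labels(t,25,400):print("t",np.round(plane(t,c,.028),4))
o=telemetry.get_obs();E=w["extrinsics"];print(o["tool_pos"],-E[:3,:3].T@E[:3,3],E[2,:3],proj(w,o["tool_pos"]))
```

```text
w [ 0.4367 -0.1027] [ 0.089 31.506 19.362]
w [ 0.479  -0.0238] [-0.378 31.323 19.492]
w [0.4297 0.0523] [-0.301 31.204 19.212]
t [0.4276 0.189  0.028 ]
t [0.4313 0.0514 0.028 ]
t [ 0.4809 -0.0248  0.028 ]
t [0.4782 0.1013 0.028 ]
[ 0.43644981 -0.10455991  0.10306092] [ 0.44352665 -0.02070279  0.31295254] [-0.02474175 -0.28629632 -0.95782163] [278.96187023 239.5759614 ]
```

View pics/w3.png

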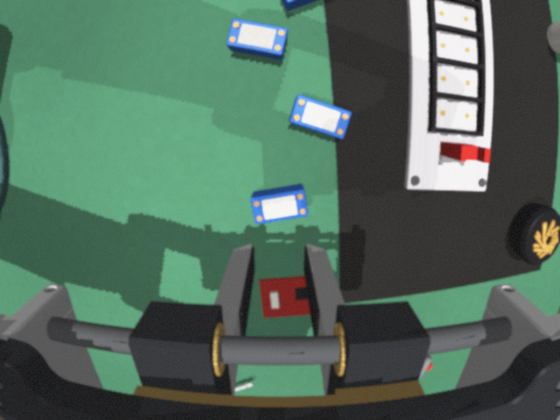

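The module is still at (.4367,-.1027), seen at (280,205), so it was not held. I'll retry with more closing time and check the force before lifting.

```bash
python3 nudge.py '0.08 0 0 0 -0.08;0.08 0 0 0 -0.08;0.08 0.0019 0 0 0;0.08 0 0 0.03 0;0.08 0 0 0.03 0;0.08 0 0 0.0305 0;0.08 0 0 0 0;0.08 0 0 0 0;0.01 0 0 0 0;0.01 0 0 0 0;0.01 0 0 0 0;0.01 0 0 0 0;0.01 0 0 0 0;0.01 0 0 0 0;0.01 0 0 0 0;0.01 0 0 0 0;0.01 0 0 0 0;0.01 0 0 0 0'; python3 nudge.py '0.01 0 0 0 0;0.01 0 0 0 0;0.01 0 0 0 0'
```

```text
time: 7.07
tool_pos: [0.4366, -0.1028, 0.0131]
ee_rot: [-3.141, -0.0, 1.649]
wrist_force: [0.2, 0.4, -0.4]
width: 0.0168
finger_force: 0.0
time: 7.32
tool_pos: [0.4367, -0.1028, 0.0131]
ee_rot: [-3.142, -0.0, 1.649]
wrist_force: [0.4, 0.3, 0.2]
width: 0.0103
finger_force: 0.0
```

Run:
```python
from h import *
t=shot("top");s=shot("scene");w=shot("wrist")
for c,q,a in labels(t,15,400):print("t",np.round(c,1),np.round(plane(t,c,.028),4))
o=telemetry.get_obs();print(proj(s,o["tool_pos"]),proj(t,o["tool_pos"]))
for m in modules(w,amin=60):print("w",np.round(m[0],4),np.round(m[1:],3))
a=cv2.resize(s["color"][150:250,250:350],None,fx=4,fy=4,interpolation=2);b=cv2.resize(w["color"][130:330,180:380],(400,400))
cv2.imwrite("pics/c4.png",np.hstack([a,b]))
```

```text
t [184.  264.9] [0.4276 0.189  0.028 ]
t [239.9 264.1] [0.4311 0.0514 0.028 ]
t [270.8 244.4] [ 0.4808 -0.0247  0.028 ]
t [220.1 244.9] [0.478  0.1013 0.028 ]
[300.17297964 200.39856674] [301.43522459 262.54035971]
w [ 0.436  -0.0982] [ 0.078 29.829 15.565]
w [ 0.4789 -0.0238] [-0.368 30.582 18.787]
w [0.4315 0.0485] [ 0.09  33.473 14.901]
```

View pics/c4.png

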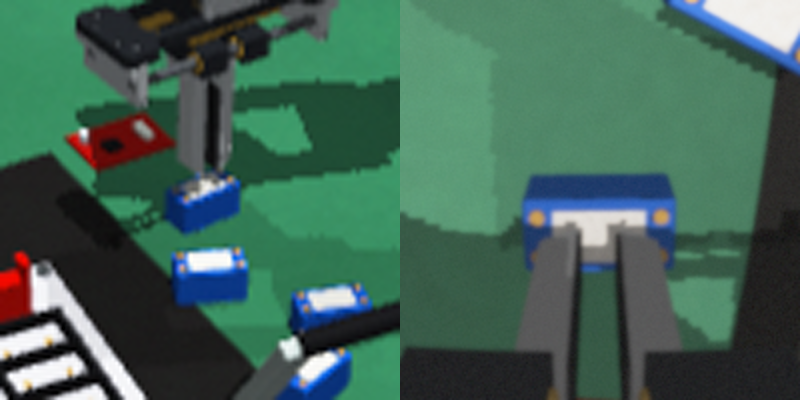

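The wrist crop shows the closed fingertips over the module's label, above it rather than around it. I'll check the real height from the apparent scale of the screws.

```bash
python3 nudge.py '0.01 0 0 -0.02 0;0.01 0 0 -0.02 0;0.01 0 0 0 0;0.01 0 0 0 0'
python3 - <<'E'
from h import *
s=shot("scene");w=shot("wrist");t=shot("top");o=telemetry.get_obs();p=o["tool_pos"]
print(p,o["ee_rot"],proj(s,p),proj(w,p),proj(t,p))
for z in(0,.014,.028,.042,.056):
    print(z,[(np.round(m[0],4).tolist(),np.round(m[1:],3).tolist()) for m in modules(w,z=z,amin=60)][:2])
a=cv2.resize(s["color"][140:240,250:350],None,fx=4,fy=4,interpolation=2);b=cv2.resize(w["color"][130:330,180:380],(400,400))
for P in ([.4367,-.1027,.028],[.4367,-.1027,0]):
    q=proj(w,P);cv2.circle(b,tuple(int(v) for v in (q-[180,130])*2),3,(0,0,255),-1)
    q=proj(s,P);cv2.circle(a,tuple(int(v) for v in (q-[250,140])*4),3,(0,0,255),-1)
q=proj(s,p);cv2.circle(a,tuple(int(v) for v in (q-[250,140])*4),3,(0,255,255),-1)
q=proj(w,p);cv2.circle(b,tuple(int(v) for v in (q-[180,130])*2),3,(0,255,255),-1)
cv2.imwrite("pics/c5.png",np.hstack([a,b]))
E
```

```text
time: 7.8
tool_pos: [0.4377, -0.1032, 0.0541]
ee_rot: [3.139, 0.001, 1.649]
wrist_force: [-0.2, -0.2, -1.0]
width: 0.0098
finger_force: 0.0
[ 0.43577771 -0.10246416  0.05181215] [-3.13954671e+00 -1.05841748e-03  1.64879454e+00] [300.82289697 189.45943729] [277.76025277 238.56089527] [302.68325152 262.94550584]
0 [([0.4378, -0.1121], [0.078, 34.515, 20.979]), ([0.4848, -0.0244], [-0.381, 34.645, 21.327])]
0.014 [([0.4374, -0.1071], [0.078, 32.675, 19.861]), ([0.4819, -0.0241], [-0.381, 32.798, 20.19])]
0.028 [([0.437, -0.1021], [0.078, 30.835, 18.742]), ([0.479, -0.0238], [-0.381, 30.952, 19.053])]
0.042 [([0.4366, -0.0972], [0.078, 28.995, 17.624]), ([0.4761, -0.0235], [-0.381, 29.105, 17.916])]
0.056 [([0.4362, -0.0922], [0.078, 27.155, 16.506]), ([0.4732, -0.0232], [-0.381, 27.258, 16.779])]
```

View pics/c5.png

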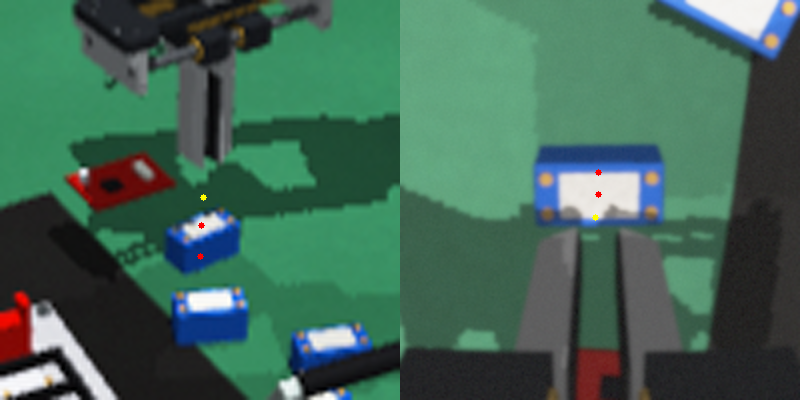

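The scene crop shows the visible fingertips well above the reported TCP (yellow). I'll compute by how much.

Run:
```python
from h import *
s=shot("scene");w=shot("wrist");p=telemetry.get_obs()["tool_pos"]
for d in(0,.01,.015,.02,.025,.03):print(d,proj(s,p+[0,0,d]),proj(w,p+[0,0,d]))
print(robot.tcp_to_grasp)
try: print(tri((s,(301.2,181.2)),(w,(278.5,246))),p)
except Exception as e:print(e)
```

```text
0 [300.82509897 189.45781116] [279.10992352 239.80104282]
0.01 [300.91038163 186.57954954] [279.07593918 245.38229582]
0.015 [300.95329317 185.13129951] [279.05780428 248.35503826]
0.02 [300.99638636 183.67691855] [279.03884196 251.45929719]
0.025 [301.03966237 182.21636762] [279.018998   254.70339241]
0.03 [301.08312236 180.74960738] [278.99821373 258.09629877]
0.0188
[ 0.43657066 -0.09604037  0.08306968] [ 0.43575652 -0.10248599  0.05179746]
```

```bash
python3 nudge.py '0.01 -0.035 0 0 0;0.01 0 0 0.03 0;0.01 0 0 0.028 0;0.01 0 0 0 0;0.01 0 0 0 0';for i in 1 ; do python3 nudge.py '0.01 0 0 0.003 0;0.01 0 0 0.003 0;0.01 0 0 0 0'; done
```

```text
time: 8.47
tool_pos: [0.4373, -0.1368, -0.0068]
ee_rot: [-3.137, -0.003, 1.649]
wrist_force: [-0.5, 0.3, 0.7]
width: 0.0102
finger_force: 0.0
time: 8.72
tool_pos: [0.4402, -0.1378, -0.0099]
ee_rot: [3.14, 0.001, 1.649]
wrist_force: [-0.4, 0.0, -0.4]
width: 0.0098
finger_force: 0.0
```

```bash
python3 nudge.py '0.01 0 0 0.003 0;0.01 0 0 0 0'; python3 nudge.py '0.01 0 0 0.003 0;0.01 0 0 0 0'; python3 nudge.py '0.01 0 0 0.002 0;0.01 0 0 0 0'
```

```text
time: 8.88
tool_pos: [0.4397, -0.1377, -0.0135]
ee_rot: [3.141, 0.0, 1.649]
wrist_force: [0.1, 0.1, -0.0]
width: 0.01
finger_force: 0.0
time: 9.05
tool_pos: [0.4392, -0.1375, -0.0171]
ee_rot: [-3.141, -0.0, 1.649]
wrist_force: [0.5, -0.3, 0.1]
width: 0.0102
finger_force: 0.0
time: 9.22
tool_pos: [0.4392, -0.1376, -0.0192]
ee_rot: [-3.141, -0.0, 1.649]
wrist_force: [-0.3, 0.7, 0.0]
width: 0.0098
finger_force: 0.0
```

```bash
for i in 1; do python3 nudge.py '0.01 0 0 0.002 0;0.01 0 0 0 0'; python3 nudge.py '0.01 0 0 0.002 0;0.01 0 0 0 0'; python3 nudge.py '0.01 0 0 0.002 0;0.01 0 0 0 0'; done | grep -E "pos|force:"
```

```text
tool_pos: [0.4392, -0.1376, -0.0212]
wrist_force: [-0.1, 0.4, -0.4]
finger_force: 0.0
tool_pos: [0.4392, -0.1376, -0.0232]
wrist_force: [0.2, -0.1, 0.3]
finger_force: 0.0
tool_pos: [0.4392, -0.1376, -0.0252]
wrist_force: [-0.3, 0.1, -0.1]
finger_force: 0.0
```

```bash
(python3 nudge.py '0.01 0 0 0.0015 0;0.01 0 0 0 0'; python3 nudge.py '0.01 0 0 0.0015 0;0.01 0 0 0 0'; python3 nudge.py '0.01 0 0 0.001 0;0.01 0 0 0 0') | grep -E "pos|wrist_force:"
python3 - <<'E'
from h import *
s=shot("scene");w=shot("wrist")
a=cv2.resize(s["color"][140:240,250:350],None,fx=4,fy=4,interpolation=2);b=cv2.resize(w["color"][130:330,180:380],(400,400))
cv2.imwrite("pics/c6.png",np.hstack([a,b]))
E
```

```text
tool_pos: [0.4392, -0.1376, -0.0266]
wrist_force: [-1.2, 0.4, 0.2]
tool_pos: [0.4393, -0.1376, -0.0281]
wrist_force: [-0.0, 0.2, -0.3]
tool_pos: [0.4393, -0.1376, -0.029]
wrist_force: [-0.7, -0.4, 0.1]
```

View pics/c6.png

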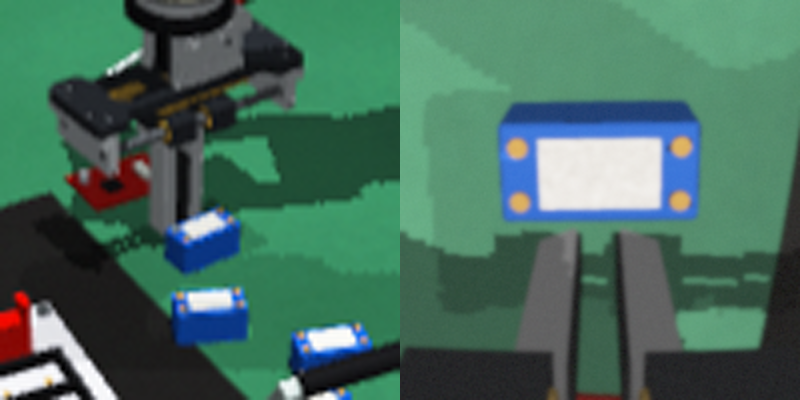

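The fingertips are close to the bench at (180,232) but not yet touching. I'll keep probing.

```bash
(python3 nudge.py '0.01 0 0 0.0015 0;0.01 0 0 0 0'; python3 nudge.py '0.01 0 0 0.0015 0;0.01 0 0 0 0';python3 nudge.py '0.01 0 0 0.0015 0;0.01 0 0 0 0'; python3 nudge.py '0.01 0 0 0.0015 0;0.01 0 0 0 0') | grep -E "pos|wrist_force:"
python3 - <<'E'
from h import *
s=shot("scene");p=telemetry.get_obs()["tool_pos"]
for z in(0,.005,.01):print(z,proj(s,[p[0],p[1],z]))
E
```

```text
tool_pos: [0.4397, -0.1378, -0.0301]
wrist_force: [-1.2, 0.7, 1.1]
tool_pos: [0.4398, -0.1379, -0.0302]
wrist_force: [-3.3, 2.1, 9.9]
tool_pos: [0.4398, -0.1379, -0.0302]
wrist_force: [-7.0, 3.1, 17.7]
tool_pos: [0.4398, -0.1379, -0.0303]
wrist_force: [-11.0, 3.5, 25.7]
0 [293.04702824 198.26534485]
0.005 [293.0722693  196.89922757]
0.01 [293.0976129 195.5275609]
```

Contact came at reported z = -0.030, so the real fingertips stand 30 mm above the reported TCP. I'll apply that offset from here on and regrasp.

```bash
sed -i 's/^F=/D=.030  # real tips are this far above reported TCP\nF=/; s/d=np.array(\[x,y,z\])-p/d=np.array([x,y,z-D])-p/' h.py; python3 nudge.py '0.08 0 0 -0.03 0;0.08 0 0 -0.025 0;0.08 0 0 0 0;0.08 0.0345 -0.0005 0 0;0.08 0 0 0 0;0.08 0 0 0 0;0.08 0 0 0 0'
python3 - <<'E'
from h import *
go(.4367,-.1029,.012,1.651)
E
```

```text
time: 11.62
tool_pos: [0.4358, -0.1033, 0.0195]
ee_rot: [-3.141, -0.0, 1.65]
wrist_force: [-0.9, -0.1, -0.1]
width: 0.0534
finger_force: 0.0
turn -0.001  d 0.0003 0.0009 0.0375
```

```bash
python3 nudge.py '0.075 0 0 0 0;0.075 0 0 0 0;0.075 0 0 0 0;0.075 0 0.0009 0.019 0;0.075 0 0 0.0185 0;0.02 0 0 0 0;0.02 0 0 0 0;0.02 0 0 0 0;0.02 0 0 0 0;0.02 0 0 0 0;0.02 0 0 0 0;0.02 0 0 0 0;0.02 0 0 0 0;0.02 0 0 0 0'
```

```text
time: 12.78
tool_pos: [0.4381, -0.1037, -0.0161]
ee_rot: [3.14, 0.001, 1.649]
wrist_force: [0.3, 0.1, 6.4]
width: 0.0495
finger_force: 30.0
```

Gripped: width .0495, 30 N. Lifting and turning to the fixture's yaw.

```bash
python3 nudge.py '0.02 0 0 -0.03 0;0.02 0 0 -0.03 0;0.02 0 0 -0.02 0;0.02 0 0 0 0.08;0.02 0 0 0 0.08;0.02 0 0 0 0;0.02 0 0 0 0'
python3 - <<'E'
from h import *
w=shot("wrist","w7.png");o=telemetry.get_obs();p=o["tool_pos"];print(p)
for m in modules(w,z=p[2]+D+.016,amin=60)[:1]:
    d=m[0]-p[:2];a=o["ee_rot"][2];print("along toolx",d@[np.cos(a),np.sin(a)],"tooly",d@[np.sin(a),-np.cos(a)],np.round(m[1:],3))
f=pocket(0);go(f[0],f[1],.07,np.pi/2-.081)
E
```

```text
time: 13.37
tool_pos: [0.4366, -0.103, 0.062]
ee_rot: [-3.14, -0.001, 1.491]
wrist_force: [-0.0, 0.1, -0.7]
width: 0.0497
finger_force: 30.0
[ 0.43650924 -0.10296618  0.06186937]
along toolx 0.0023988372856968997 tooly 0.00020299757218833267 [-0.08  30.231 17.713]
turn 0.001  d 0.0939 0.1792 0.0219
```

```bash
python3 nudge.py '0.02 0.0186 0.0358 0 0;0.02 0.0186 0.0358 0 0;0.02 0.0186 0.0358 0 0;0.02 0.0186 0.0358 0 0;0.02 0.0186 0.0358 0 0;0.02 0 0 0.02 0;0.02 0 0 0 0;0.02 0 0 0 0;0.02 0 0 0 0'
python3 - <<'E'
from h import *
w=shot("wrist");f=pocket(0);go(f[0],f[1]-.0005,.0325,np.pi/2-.081);
k=3;x0,y0,x1,y1=160,40,400,240
g=cv2.resize(w["color"][y0:y1,x0:x1],None,fx=k,fy=k,interpolation=2)
def pl(X,Y,hx,hy,z,c):
    q=np.array([((proj(w,fx(X+a*hx,Y+b*hy,z))-[x0,y0]+.5)*k)-.5 for a,b in((1,1),(1,-1),(-1,-1),(-1,1))])
    cv2.polylines(g,[np.round(q*16).astype(np.int32)],True,c,1,cv2.LINE_AA,4)
pl(0,0,.05,.15,.01,(0,0,255));pl(0,0,.032,.09,.02,(255,0,255))
for i in range(5): pl(0,-.07+.035*i,.027,.015,.02,(0,255,255))
cv2.imwrite("pics/w8.png",g)
E
```

```text
time: 14.17
tool_pos: [0.6219, -0.0256, 0.0422]
ee_rot: [-3.14, 0.0, 1.489]
wrist_force: [0.5, 0.4, -0.2]
width: 0.0496
finger_force: 30.0
turn -0.001  d 0.0014 0.0002 0.0407
```

View pics/w8.png

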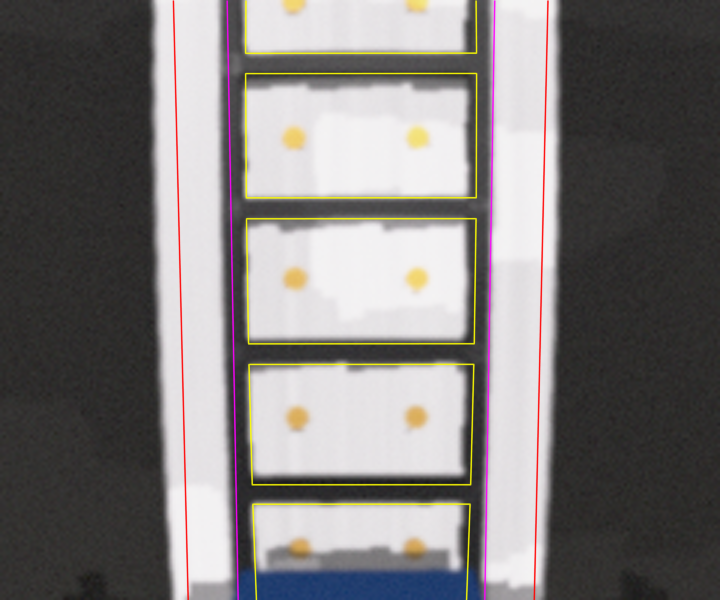

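The overlay at pocket 0 fits within about 1 mm, with the observed fixture about 1 mm toward -x. I'll correct that and lower.

```bash
sed -i 's/^F=.*/F=np.array([.6274,.0459,-.081])/' h.py; python3 nudge.py '0.02 0.0014 -0.0003 0.01 0;0.02 0 0 0.012 0;0.02 0 0 0 0;0.02 0 0 0.008 0;0.02 0 0 0 0;0.02 0 0 0 0'; python3 nudge.py '0.02 0 0 0.006 0;0.02 0 0 0.003 0;0.02 0 0 0 0;0.02 0 0 0 0'
```

```text
time: 14.72
tool_pos: [0.6223, -0.0239, 0.0119]
ee_rot: [-3.14, -0.0, 1.489]
wrist_force: [-0.6, 0.7, -1.2]
width: 0.0497
finger_force: 30.0
time: 15.05
tool_pos: [0.6228, -0.0238, 0.0033]
ee_rot: [-3.141, -0.0, 1.489]
wrist_force: [-0.2, -0.7, -0.9]
width: 0.0499
finger_force: 30.0
```

```bash
python3 nudge.py '0.02 0 0 0.004 0;0.02 0 0 0 0;0.02 0 0 0 0'; python3 nudge.py '0.02 0 0 0.003 0;0.02 0 0 0.002 0;0.02 0 0 0 0;0.02 0 0 0 0'
```

```text
time: 15.3
tool_pos: [0.6228, -0.0238, -0.0006]
ee_rot: [-3.141, -0.0, 1.489]
wrist_force: [-0.6, -1.1, -0.7]
width: 0.0495
finger_force: 30.0
time: 15.63
tool_pos: [0.6228, -0.0238, -0.0056]
ee_rot: [-3.141, -0.0, 1.489]
wrist_force: [0.6, 0.6, -0.6]
width: 0.0501
finger_force: 30.0
```

```bash
python3 nudge.py '0.02 0 0 0.001 0;0.02 0 0 0 0;0.02 0 0 0 0';python3 nudge.py '0.02 0 0 0.001 0;0.02 0 0 0 0;0.02 0 0 0 0'; python3 nudge.py '0.075 0 0 0 0;0.075 0 0 0 0;0.075 0 0 0 0;0.075 0 0 0 0;0.075 0 0 -0.03 0;0.075 0 0 -0.03 0;0.075 0 0 0 0;0.075 0 0 0 0'
python3 - <<'E'
from h import *
w=shot("wrist")
for m in modules(w,z=.038,amin=60):
    c,s=np.cos(F[2]),np.sin(F[2]);d=m[0]-F[:2];print("fix",np.round([c*d[0]+s*d[1],-s*d[0]+c*d[1]],4),"world z.028",np.round(m[1:],3))
t=shot("top")
for c,q,a in labels(t,20,400):
    for z in(.028,.038):
        P=plane(t,c,z);print(z,np.round(P,4),end=" ")
    print(a)
E
```

```text
time: 15.88
tool_pos: [0.6231, -0.0239, -0.006]
ee_rot: [3.141, -0.0, 1.489]
wrist_force: [-0.3, 0.4, 0.4]
width: 0.0498
finger_force: 30.0
time: 16.13
tool_pos: [0.6232, -0.0238, -0.006]
ee_rot: [3.141, -0.0, 1.489]
wrist_force: [-2.3, -0.9, 4.7]
width: 0.0499
finger_force: 30.0
time: 16.8
tool_pos: [0.625, -0.0241, 0.0553]
ee_rot: [3.136, 0.0, 1.489]
wrist_force: [-1.3, -0.3, -0.2]
width: 0.0753
finger_force: 0.0
fix [-0.136  -0.0776] world z.028 [-0.376 29.931 18.539]
fix [ 0.0012 -0.0687] world z.028 [-0.084 30.659 18.242]
fix [-0.1885 -0.0085] world z.028 [-0.303 43.827 18.224]
fix [-0.1467  0.0429] world z.028 [ 0.33  29.713 18.227]
fix [-0.1976  0.1191] world z.028 [ 0.353 35.901 11.401]
0.028 [0.4276 0.189  0.028 ] 0.038 [0.4277 0.1877 0.038 ] 108
0.028 [0.478  0.1013 0.028 ] 0.038 [0.4777 0.1006 0.038 ] 114
```

Module one is seated at fixture (1,-69) mm. The next module goes to pocket 1.

```bash
python3 nudge.py '0.075 0 0 0 0.1;0.075 0 0 0 0.1;0.075 0 0 0 0.096;0.075 0 0 0 0;0.075 0 0 0 0'
python3 - <<'E'
from h import *
go(.4792,-.024,.06,1.193)
E
```

```text
time: 17.32
tool_pos: [0.6218, -0.0237, 0.0507]
ee_rot: [-3.138, 0.001, 1.195]
wrist_force: [-0.3, 0.9, 0.8]
width: 0.0749
finger_force: 0.0
turn 0.002  d -0.0529 -0.1325 0.0207
```

```bash
python3 nudge.py '0.075 -0.0132 -0.0331 0 0;0.075 -0.0132 -0.0331 0 0;0.075 -0.0132 -0.0331 0 0;0.075 -0.0132 -0.0331 0 0;0.075 0 0 0 0;0.075 0 0 0.015 0;0.075 0 0 0 0;0.075 0 0 0 0;0.075 0 0 0 0'
python3 - <<'E'
from h import *
go(.4792,-.024,.0135,1.193)
w=shot("wrist")
for m in modules(w,z=.028,amin=60):print(np.round(m[0],4),np.round(m[1:],3))
E
```

```text
time: 18.07
tool_pos: [0.4811, -0.0241, 0.0379]
ee_rot: [3.142, -0.0, 1.194]
wrist_force: [-0.4, 0.1, 0.8]
width: 0.0747
finger_force: 0.0
turn 0.001  d -0.0006 -0.0018 0.0544
[ 0.4792 -0.024 ] [-0.377 30.849 18.648]
[0.4298 0.0523] [-0.301 30.949 18.777]
[ 0.6282 -0.0264] [-0.073 32.707 19.909]
[0.4783 0.1022] [ 0.337 30.886 19.063]
[0.4216 0.1868] [ 0.328 27.268 19.409]
```

Descend, grip, lift, then turn to 1.490.

```bash
python3 nudge.py '0.075 -0.0006 -0.0018 0.027 0;0.075 0 0 0.0274 0;0.075 0 0 0 0;0.02 0 0 0 0;0.02 0 0 0 0;0.02 0 0 0 0;0.02 0 0 0 0;0.02 0 0 0 0;0.02 0 0 0 0;0.02 0 0 0 0;0.02 0 0 0 0'; python3 nudge.py '0.02 0 0 -0.03 0;0.02 0 0 -0.03 0;0.02 0 0 -0.02 0;0.02 0 0 0 -0.1;0.02 0 0 0 -0.1;0.02 0 0 0 -0.097;0.02 0 0 0 0;0.02 0 0 0 0;0.02 0 0 0 0'
python3 - <<'E'
from h import *
f=pocket(1);go(f[0]+.0004,f[1],.055,np.pi/2-.081)
E
```

```text
time: 19.03
tool_pos: [0.4801, -0.0241, -0.0149]
ee_rot: [3.138, -0.001, 1.193]
wrist_force: [-0.7, -0.2, 5.5]
width: 0.0498
finger_force: 30.0
time: 19.78
tool_pos: [0.4783, -0.0239, 0.063]
ee_rot: [-3.141, -0.0, 1.488]
wrist_force: [-0.4, 0.5, -0.1]
width: 0.0497
finger_force: 30.0
turn -0.002  d 0.0467 0.1434 0.0380
```

```bash
python3 nudge.py '0.02 0.0117 0.0358 0 0;0.02 0.0117 0.0358 0 0;0.02 0.0117 0.0358 0 0;0.02 0.0117 0.0358 0 0;0.02 0 0 0 0;0.02 0 0 0.025 0;0.02 0 0 0.024 0;0.02 0 0 0 0;0.02 0 0 0 0;0.02 0 0 0 0'
python3 - <<'E'
from h import *
f=pocket(1);go(f[0]+.0004,f[1],.024,np.pi/2-.081)
E
```

```text
time: 20.62
tool_pos: [0.6253, 0.011, 0.0154]
ee_rot: [3.14, -0.0, 1.489]
wrist_force: [1.2, -0.2, -0.9]
width: 0.0498
finger_force: 30.0
turn -0.001  d 0.0000 -0.0003 0.0214
```

```bash
python3 nudge.py '0.02 0 0 0.006 0;0.02 0 0 0.006 0;0.02 0 0 0 0;0.02 0 0 0 0' | grep -E "pos|wrist"; python3 nudge.py '0.02 0 0 0.004 0;0.02 0 0 0.003 0;0.02 0 0 0 0;0.02 0 0 0 0'| grep -E "pos|wrist"; python3 nudge.py '0.02 0 0 0.0015 0;0.02 0 0 0 0;0.02 0 0 0 0'| grep -E "pos|wrist"
```

```text
tool_pos: [0.6248, 0.0111, 0.0023]
wrist_force: [-1.1, -0.1, -1.4]
tool_pos: [0.625, 0.0112, -0.0049]
wrist_force: [0.1, 0.7, -0.8]
tool_pos: [0.625, 0.0111, -0.0049]
wrist_force: [-2.5, 0.3, 5.1]
```

```bash
python3 nudge.py '0.075 0 0 0 0;0.075 0 0 0 0;0.075 0 0 0 0;0.075 0 0 0 0;0.075 0 0 -0.03 0;0.075 0 0 -0.03 0;0.075 0 0 0 0.11;0.075 0 0 0 0.109;0.075 0 0 0 0;0.075 0 0 0 0;0.075 0 0 0 0'
python3 - <<'E'
from h import *
w=shot("wrist")
c,s=np.cos(F[2]),np.sin(F[2])
for m in modules(w,z=.038,amin=60):
    d=m[0]-F[:2];print("fix",np.round([c*d[0]+s*d[1],-s*d[0]+c*d[1]],4),np.round(m[1:],3))
for m in modules(w,amin=60):print("bench",np.round(m[0],4),np.round(m[1:],3))
go(.4298,.0523,.068,1.270)
E
```

```text
time: 22.45
tool_pos: [0.6246, 0.0112, 0.053]
ee_rot: [-3.14, 0.0, 1.273]
wrist_force: [0.6, -0.6, -0.0]
width: 0.075
finger_force: 0.0
fix [-0.1879 -0.0074] [-0.292 44.229 18.986]
fix [ 0.0003 -0.035 ] [-0.077 30.763 19.297]
fix [ 0.0013 -0.0688] [-0.078 30.866 19.081]
fix [-0.145   0.0448] [ 0.338 36.758 18.532]
fix [-0.1974  0.1234] [ 0.345 36.507 19.013]
bench [0.4302 0.052 ] [-0.292 46.198 19.832]
bench [0.6238 0.0074] [-0.077 32.132 20.156]
bench [ 0.6219 -0.0279] [-0.078 32.24  19.931]
bench [0.4792 0.1027] [ 0.338 38.394 19.357]
bench [0.4314 0.189 ] [ 0.345 38.132 19.859]
turn 0.003  d -0.0184 -0.1982 0.0149
```

```bash
python3 nudge.py '0.075 -0.0037 -0.0396 0 0;0.075 -0.0037 -0.0396 0 0;0.075 -0.0037 -0.0396 0 0;0.075 -0.0037 -0.0396 0 0;0.075 -0.0037 -0.0396 0 0;0.075 0 0 0 0;0.075 0 0 0.015 0;0.075 0 0 0 0;0.075 0 0 0 0;0.075 0 0 0 0'
python3 - <<'E'
from h import *
w=shot("wrist")
M=[m for m in modules(w,z=.028,amin=60)]
for m in M:print(np.round(m[0],4),np.round(m[1:],3))
m=min(M,key=lambda m:np.hypot(*(m[0]-[.4298,.0523])))
go(*m[0],.0145,1.270)
E
```

```text
time: 23.33
tool_pos: [0.4311, 0.0518, 0.0391]
ee_rot: [3.141, -0.0, 1.271]
wrist_force: [1.0, -0.4, 0.3]
width: 0.075
finger_force: 0.0
[0.4297 0.0523] [-0.3   30.826 18.717]
[0.6308 0.003 ] [-0.133 49.496 26.897]
[ 0.626  -0.0274] [-0.041 40.781 20.842]
[0.4781 0.1022] [ 0.339 30.728 18.715]
[0.4258 0.1893] [ 0.314 30.896 18.997]
turn 0.001  d -0.0000 -0.0018 0.0548
```

```bash
python3 nudge.py '0.075 0 -0.0016 0.027 0;0.075 0 0 0.0274 0;0.075 0 0 0 0;0.02 0 0 0 0;0.02 0 0 0 0;0.02 0 0 0 0;0.02 0 0 0 0;0.02 0 0 0 0;0.02 0 0 0 0;0.02 0 0 0 0;0.02 0 0 0 0'; python3 nudge.py '0.02 0 0 -0.03 0;0.02 0 0 -0.03 0;0.02 0 0 -0.02 0;0.02 0 0 0 -0.11;0.02 0 0 0 -0.11;0.02 0 0 0 0;0.02 0 0 0 0;0.02 0 0 0 0'
python3 - <<'E'
from h import *
f=pocket(2);go(f[0]+.0004,f[1],.055,np.pi/2-.081)
E
```

```text
time: 24.3
tool_pos: [0.4304, 0.0524, -0.0139]
ee_rot: [3.138, -0.001, 1.271]
wrist_force: [-0.7, -0.6, 6.8]
width: 0.0499
finger_force: 30.0
time: 24.97
tool_pos: [0.4283, 0.0524, 0.0637]
ee_rot: [-3.14, 0.0, 1.489]
wrist_force: [-0.2, -0.8, -1.8]
width: 0.0498
finger_force: 30.0
turn -0.001  d 0.0096 0.1993 0.0387
```

```bash
python3 nudge.py '0.02 0.0019 0.0399 0 0;0.02 0.0019 0.0399 0 0;0.02 0.0019 0.0399 0 0;0.02 0.0019 0.0399 0 0;0.02 0.0019 0.0399 0 0;0.02 0 0 0 0;0.02 0 0 0.025 0;0.02 0 0 0.024 0;0.02 0 0 0 0;0.02 0 0 0 0;0.02 0 0 0 0'
python3 - <<'E'
from h import *
f=pocket(2);go(f[0]+.0004,f[1],.026,np.pi/2-.081)
E
```

```text
time: 25.88
tool_pos: [0.6287, 0.046, 0.0163]
ee_rot: [3.141, -0.0, 1.49]
wrist_force: [-0.4, 0.1, -0.9]
width: 0.0494
finger_force: 30.0
turn 0.000  d -0.0002 -0.0009 0.0203
```

```bash
python3 nudge.py '0.02 -0.0002 -0.0008 0.006 0;0.02 0 0 0.006 0;0.02 0 0 0 0;0.02 0 0 0 0' | grep -E "pos|wrist"; python3 nudge.py '0.02 0 0 0.004 0;0.02 0 0 0.003 0;0.02 0 0 0 0;0.02 0 0 0 0'| grep -E "pos|wrist"; python3 nudge.py '0.02 0 0 0.0015 0;0.02 0 0 0 0;0.02 0 0 0 0'| grep -E "pos|wrist"
```

```text
tool_pos: [0.6274, 0.0459, 0.0035]
wrist_force: [0.1, 0.6, -0.8]
tool_pos: [0.6276, 0.0458, -0.0039]
wrist_force: [0.1, 0.2, -1.2]
tool_pos: [0.6277, 0.0458, -0.0039]
wrist_force: [-2.6, 0.4, 5.4]
```

```bash
python3 nudge.py '0.075 0 0 0 0;0.075 0 0 0 0;0.075 0 0 0 0;0.075 0 0 0 0;0.075 0 0 -0.03 0;0.075 0 0 -0.03 0;0.075 0 0 0 -0.105;0.075 0 0 0 -0.105;0.075 0 0 0 -0.105;0.075 0 0 0 -0.104;0.075 0 0 0 0;0.075 0 0 0 0'
python3 - <<'E'
from h import *
w=shot("wrist")
c,s=np.cos(F[2]),np.sin(F[2])
for m in modules(w,z=.038,amin=60):
    d=m[0]-F[:2];print("fix",np.round([c*d[0]+s*d[1],-s*d[0]+c*d[1]],4),np.round(m[1:],3))
go(.4782,.1022,.068,1.908)
E
```

```text
time: 27.8
tool_pos: [0.6277, 0.0458, 0.0545]
ee_rot: [-3.141, -0.0, 1.907]
wrist_force: [0.6, 0.6, 0.7]
width: 0.0749
finger_force: 0.0
fix [-0.0007  0.0002] [-0.078 30.893 18.999]
fix [-0.0002 -0.0381] [-0.077 31.065 18.996]
fix [ 0.0012 -0.0689] [-0.078 30.937 19.283]
fix [-0.1482  0.0455] [ 0.337 29.692 18.086]
turn -0.001  d 0.1027 -0.1224 0.0166
```

```bash
python3 nudge.py '0.075 0.0257 -0.0306 0 0;0.075 0.0257 -0.0306 0 0;0.075 0.0257 -0.0306 0 0;0.075 0.0257 -0.0306 0 0;0.075 0 0 0 0;0.075 0 0 0.015 0;0.075 0 0 0 0;0.075 0 0 0 0;0.075 0 0 0 0'
python3 - <<'E'
from h import *
w=shot("wrist")
M=[m for m in modules(w,z=.028,amin=60)]
for m in M:print(np.round(m[0],4),np.round(m[1:],3))
m=min(M,key=lambda m:np.hypot(*(m[0]-[.4782,.1022])))
go(*m[0],.0145,1.908)
E
```

```text
time: 28.6
tool_pos: [0.4789, 0.1019, 0.0403]
ee_rot: [3.141, 0.0, 1.909]
wrist_force: [1.0, -0.3, -0.6]
width: 0.0751
finger_force: 0.0
[ 0.6183 -0.026 ] [ 0.706 16.952 13.575]
[0.4781 0.1022] [ 0.338 30.804 18.769]
[0.4258 0.1893] [ 0.317 30.734 18.705]
turn 0.001  d 0.0006 -0.0008 0.0560
```

```bash
python3 nudge.py '0.075 0.0006 -0.0008 0.027 0;0.075 0 0 0.0285 0;0.075 0 0 0 0;0.02 0 0 0 0;0.02 0 0 0 0;0.02 0 0 0 0;0.02 0 0 0 0;0.02 0 0 0 0;0.02 0 0 0 0;0.02 0 0 0 0;0.02 0 0 0 0'; python3 nudge.py '0.02 0 0 -0.03 0;0.02 0 0 -0.03 0;0.02 0 0 -0.02 0;0.02 0 0 0 0.105;0.02 0 0 0 0.105;0.02 0 0 0 0.105;0.02 0 0 0 0.104;0.02 0 0 0 0;0.02 0 0 0 0;0.02 0 0 0 0'
python3 - <<'E'
from h import *
f=pocket(3);go(f[0]+.0004,f[1],.055,np.pi/2-.081)
E
```

```text
time: 29.57
tool_pos: [0.4787, 0.1025, -0.0138]
ee_rot: [3.138, 0.001, 1.91]
wrist_force: [0.2, -0.6, 6.4]
width: 0.0497
finger_force: 30.0
time: 30.4
tool_pos: [0.4769, 0.1024, 0.0641]
ee_rot: [-3.141, -0.0, 1.493]
wrist_force: [-0.3, 0.0, -0.6]
width: 0.0497
finger_force: 30.0
turn 0.003  d -0.0091 0.1550 0.0391
```

```bash
python3 nudge.py '0.02 0 0 0 0.003;0.02 -0.0023 0.0388 0 0;0.02 -0.0023 0.0388 0 0;0.02 -0.0023 0.0388 0 0;0.02 -0.0023 0.0388 0 0;0.02 0 0 0 0;0.02 0 0 0.025 0;0.02 0 0 0.024 0;0.02 0 0 0 0;0.02 0 0 0 0;0.02 0 0 0 0'
python3 - <<'E'
from h import *
f=pocket(3);go(f[0]+.0004,f[1],.026,np.pi/2-.081)
E
```

```text
time: 31.32
tool_pos: [0.6314, 0.0805, 0.0166]
ee_rot: [3.14, -0.0, 1.488]
wrist_force: [0.9, -0.7, 0.2]
width: 0.0496
finger_force: 30.0
turn -0.002  d 0.0002 -0.0008 0.0206
```

```bash
python3 nudge.py '0.02 0.0002 -0.0008 0.006 0;0.02 0 0 0.006 0;0.02 0 0 0 0;0.02 0 0 0 0' | grep -E "pos|wrist"; python3 nudge.py '0.02 0 0 0.004 0;0.02 0 0 0.003 0;0.02 0 0 0 0;0.02 0 0 0 0'| grep -E "pos|wrist"; python3 nudge.py '0.02 0 0 0.0015 0;0.02 0 0 0 0;0.02 0 0 0 0'| grep -E "pos|wrist"
```

```text
tool_pos: [0.63, 0.0807, 0.0034]
wrist_force: [-0.3, -0.2, -0.8]
tool_pos: [0.6302, 0.0806, -0.0037]
wrist_force: [-1.2, 0.2, -0.6]
tool_pos: [0.6303, 0.0806, -0.0038]
wrist_force: [-2.7, -0.2, 5.1]
```

Seated. Last module: (.4260,.189), angle .32–.34, so yaw 1.900 (turn -.411).

```bash
python3 nudge.py '0.075 0 0 0 0;0.075 0 0 0 0;0.075 0 0 0 0;0.075 0 0 0 0;0.075 0 0 -0.03 0;0.075 0 0 -0.03 0;0.075 0 0 0 -0.103;0.075 0 0 0 -0.103;0.075 0 0 0 -0.103;0.075 0 0 0 -0.102;0.075 0 0 0 0;0.075 0 0 0 0'
python3 - <<'E'
from h import *
w=shot("wrist")
c,s=np.cos(F[2]),np.sin(F[2])
for m in modules(w,z=.038,amin=60):
    d=m[0]-F[:2];print("fix",np.round([c*d[0]+s*d[1],-s*d[0]+c*d[1]],4),np.round(m[0],4),np.round(m[1:],3))
go(.4260,.189,.068,1.900)
E
```

```text
time: 33.23
tool_pos: [0.6301, 0.0806, 0.0545]
ee_rot: [-3.141, -0.0, 1.896]
wrist_force: [1.1, -0.4, -0.2]
width: 0.0749
finger_force: 0.0
fix [-0.0009  0.0352] [0.6294 0.081 ] [-0.084 30.636 18.889]
fix [ 0.0017 -0.0017] [0.6289 0.0441] [-0.057 30.944 19.041]
fix [-0.0021 -0.0366] [0.6223 0.0096] [-0.087 30.916 19.295]
fix [-0.0016 -0.0657] [ 0.6205 -0.0194] [ 0.31  33.709 14.999]
fix [-0.205   0.1261] [0.4333 0.1882] [ 0.325 30.227 18.359]
turn -0.004  d 0.1686 -0.1582 0.0166
```

```bash
python3 nudge.py '0.075 0.0281 -0.0264 0 0;0.075 0.0281 -0.0264 0 0;0.075 0.0281 -0.0264 0 0;0.075 0.0281 -0.0264 0 0;0.075 0.0281 -0.0264 0 0;0.075 0.0281 -0.0264 0 0;0.075 0 0 0 0;0.075 0 0 0.015 0;0.075 0 0 0 0;0.075 0 0 0 0;0.075 0 0 0 0'
python3 - <<'E'
from h import *
w=shot("wrist")
M=[m for m in modules(w,z=.028,amin=60)]
for m in M:print(np.round(m[0],4),np.round(m[1:],3))
m=min(M,key=lambda m:np.hypot(*(m[0]-[.426,.189])))
go(*m[0],.0145,1.896)
E
```

```text
time: 34.2
tool_pos: [0.4266, 0.1889, 0.0402]
ee_rot: [3.141, 0.0, 1.897]
wrist_force: [0.7, -0.1, -0.4]
width: 0.0749
finger_force: 0.0
[0.4256 0.1891] [ 0.327 30.845 18.76 ]
turn 0.001  d 0.0005 -0.0011 0.0559
```

```bash
python3 nudge.py '0.075 0.0005 -0.001 0.027 0;0.075 0 0 0.0285 0;0.075 0 0 0 0;0.02 0 0 0 0;0.02 0 0 0 0;0.02 0 0 0 0;0.02 0 0 0 0;0.02 0 0 0 0;0.02 0 0 0 0;0.02 0 0 0 0;0.02 0 0 0 0'; python3 nudge.py '0.02 0 0 -0.03 0;0.02 0 0 -0.03 0;0.02 0 0 -0.02 0;0.02 0 0 0 0.102;0.02 0 0 0 0.102;0.02 0 0 0 0.102;0.02 0 0 0 0.101;0.02 0 0 0 0;0.02 0 0 0 0;0.02 0 0 0 0'
python3 - <<'E'
from h import *
f=pocket(4);go(f[0]+.0004,f[1],.055,np.pi/2-.081)
E
```

```text
time: 35.17
tool_pos: [0.4264, 0.1897, -0.0138]
ee_rot: [3.138, 0.0, 1.899]
wrist_force: [0.4, -0.3, 6.8]
width: 0.0497
finger_force: 30.0
time: 36.0
tool_pos: [0.4246, 0.1893, 0.0642]
ee_rot: [-3.141, 0.0, 1.494]
wrist_force: [0.8, 0.2, -0.0]
width: 0.0498
finger_force: 30.0
turn 0.004  d -0.0565 0.2141 0.0392
```

```bash
python3 nudge.py '0.02 0 0 0 0.004;0.02 -0.0094 0.0357 0 0;0.02 -0.0094 0.0357 0 0;0.02 -0.0094 0.0357 0 0;0.02 -0.0094 0.0357 0 0;0.02 -0.0094 0.0357 0 0;0.02 -0.0094 0.0357 0 0;0.02 0 0 0 0;0.02 0 0 0.025 0;0.02 0 0 0.024 0;0.02 0 0 0 0;0.02 0 0 0 0;0.02 0 0 0 0'
python3 - <<'E'
from h import *
f=pocket(4);go(f[0]+.0004,f[1],.026,np.pi/2-.081)
E
```

```text
time: 37.08
tool_pos: [0.634, 0.1156, 0.0164]
ee_rot: [3.14, -0.0, 1.488]
wrist_force: [0.9, 0.2, 0.3]
width: 0.0495
finger_force: 30.0
turn -0.001  d -0.0000 -0.0005 0.0204
```

```bash
python3 nudge.py '0.02 0 -0.0005 0.006 0;0.02 0 0 0.006 0;0.02 0 0 0 0;0.02 0 0 0 0' | grep -E "pos|wrist"; python3 nudge.py '0.02 0 0 0.004 0;0.02 0 0 0.003 0;0.02 0 0 0 0;0.02 0 0 0 0'| grep -E "pos|wrist"; python3 nudge.py '0.02 0 0 0.0015 0;0.02 0 0 0 0;0.02 0 0 0 0'| grep -E "pos|wrist"
```

```text
tool_pos: [0.6329, 0.1155, 0.0034]
wrist_force: [0.0, 0.4, -1.0]
tool_pos: [0.6331, 0.1154, -0.0038]
wrist_force: [-0.2, 0.1, -1.6]
tool_pos: [0.6332, 0.1154, -0.0038]
wrist_force: [-2.7, -0.0, 5.4]
```

All five are seated. I'll release, rise above the bar and turn the gripper to grip the handle.

```bash
python3 nudge.py '0.075 0 0 0 0;0.075 0 0 0 0;0.075 0 0 0 0;0.075 0 0 0 0;0.05 0 0 -0.03 0;0.05 0 0 -0.04 0;0.05 0 0 -0.04 0;0.05 0 0 -0.04 0;0.05 0 0 -0.04 0;0.05 0 0 -0.04 0;0.05 0 0 -0.04 0;0.05 0 0 -0.035 0;0.05 0 0 0 0'
python3 - <<'E'
from h import *
w=shot("wrist");t=shot("top")
c,s=np.cos(F[2]),np.sin(F[2])
for S in(w,):
  for m in modules(S,z=.038,amin=30):
    d=m[0]-F[:2];print("fix",np.round([c*d[0]+s*d[1],-s*d[0]+c*d[1]],4),np.round(m[1:],3))
E
python3 nudge.py '0.05 0 0 0 -0.12;0.05 0 0 0 -0.12;0.05 0 0 0 -0.12;0.05 0 0 0 -0.12;0.05 0 0 0 -0.12;0.05 0 0 0 -0.12;0.05 0 0 0 -0.12;0.05 0 0 0 -0.12;0.05 0 0 0 -0.12;0.05 0 0 0 -0.12;0.05 0 0 0 -0.12;0.05 0 0 0 -0.12;0.05 0 0 0 -0.12;0.05 0 0 0 -0.01;0.05 0 0 0 0;0.05 0 0 0 0'
python3 - <<'E'
from h import *
def handle(a,off=-.046): 
    P=fx(off,.135-.265*np.cos(a),0);P[2]=.047+.265*np.sin(a);return P
P=handle(2.12);print(P);go(*P[:2],.33,np.pi-.081)
E
```

```text
time: 39.08
tool_pos: [0.6355, 0.1156, 0.31]
ee_rot: [3.125, -0.003, 1.488]
wrist_force: [-1.2, -0.2, 1.2]
width: 0.0501
finger_force: 0.0
fix [ 0.005 -0.043] [-0.141 36.678 10.109]
fix [ 0.0072 -0.0632] [-0.092 37.25  10.73 ]
fix [-0.0065 -0.0065] [-0.088 34.43  11.496]
fix [-0.009  -0.0337] [-0.086 38.044 17.15 ]
fix [-0.0003  0.0698] [-0.087 46.721 19.895]
fix [-0.0005  0.0345] [-0.088 46.017 20.476]
fix [0.0065 0.004 ] [-0.486 42.255 16.473]
time: 40.52
tool_pos: [0.6328, 0.1154, 0.2981]
ee_rot: [-3.141, -0.003, 3.055]
wrist_force: [-0.4, -0.7, -0.2]
width: 0.0496
finger_force: 0.0
[0.60366652 0.32205792 0.27302923]
turn -0.005  d 0.0458 0.2037 -0.0019
```

```bash
python3 nudge.py '0.05 0.0076 0.034 0 -0.004;0.05 0.0076 0.034 0 0;0.05 0.0076 0.034 0 0;0.05 0.0076 0.034 0 0;0.05 0.0076 0.034 0 0;0.05 0.0076 0.034 0 0;0.05 0 0 0 0;0.05 0 0 0 0;0.05 0 0 0 0'
python3 - <<'E'
from h import *
P=[.6037,.322,.273];go(*P[:2],.273-.012,np.pi-.081)
w=shot("wrist");g=w["color"]
# dark pixels around predicted handle row, to check the rod's lateral place
for off in(-.055,-.05,-.06):
    L=[]
    for dy in np.arange(-.05,.051,.004):
        q=proj(w,fx(off,.135+.1383+dy,.273));L.append(int(g[int(round(q[1])),int(round(q[0]))].sum()/3) if 0<=q[0]<559 and 0<=q[1]<419 else -1)
    print(off,L,proj(w,fx(off,.2733,.273)))
E
```

```text
time: 41.27
tool_pos: [0.6041, 0.322, 0.2993]
ee_rot: [-3.141, -0.001, 3.061]
wrist_force: [-0.5, -0.9, -0.4]
width: 0.05
finger_force: 0.0
turn 0.000  d 0.0004 -0.0000 0.0683
-0.055 [68, 58, 52, 56, 54, 57, 53, 62, 64, 63, 152, 108, 37, 40, 38, 150, 151, 145, 131, 149, 151, 150, 154, 156, 144, 132] [278.8862935  215.37436326]
-0.05 [118, 91, 61, 62, 57, 53, 57, 53, 54, 58, 140, 106, 40, 38, 39, 140, 132, 133, 130, 149, 150, 150, 137, 134, 154, 132] [278.88749148 221.59842694]
-0.06 [54, 54, 54, 55, 61, 57, 61, 65, 62, 65, 154, 96, 36, 40, 39, 133, 140, 145, 131, 145, 152, 151, 150, 153, 136, 135] [278.88507649 209.074166  ]
```

The rod lies where predicted, within 2 mm. Descend and grip.

```bash
python3 nudge.py '0.05 0 0.001 0.03 0;0.05 0 0 0.03 0;0.05 0 0 0.008 0;0.05 0 0 0 0;0.01 0 0 0 0;0.01 0 0 0 0;0.01 0 0 0 0;0.01 0 0 0 0;0.01 0 0 0 0;0.01 0 0 0 0;0.01 0 0 0 0'
python3 - <<'E'
import numpy as np
# arc steps: from a=2.12, local moves in fixture +y ( = tool y ) and down (= tool z)
a=2.12
for b in np.arange(2.0,-.01,-.14286):
    print("%.3f dy %.4f dz %.4f"%(b,-.265*(np.cos(b)-np.cos(a)),-.265*(np.sin(b)-np.sin(a))));a=b
E
```

```text
time: 42.23
tool_pos: [0.6045, 0.3237, 0.2327]
ee_rot: [3.141, 0.001, 3.062]
wrist_force: [0.7, 0.8, 1.5]
width: 0.0131
finger_force: 30.0
2.000 dy -0.0281 dz -0.0149
1.857 dy -0.0354 dz -0.0132
1.714 dy -0.0370 dz -0.0081
1.571 dy -0.0377 dz -0.0027
1.429 dy -0.0377 dz 0.0027
1.286 dy -0.0370 dz 0.0080
1.143 dy -0.0354 dz 0.0132
1.000 dy -0.0332 dz 0.0181
0.857 dy -0.0303 dz 0.0227
0.714 dy -0.0268 dz 0.0267
0.571 dy -0.0227 dz 0.0303
0.429 dy -0.0181 dz 0.0332
0.286 dy -0.0132 dz 0.0354
0.143 dy -0.0080 dz 0.0370
-0.000 dy -0.0027 dz 0.0377
```

```bash
python3 nudge.py '0.01 0 -0.015 -0.008 0;0.01 0 -0.015 -0.008 0;0.01 0 0 0 0;0.01 0 -0.0177 -0.0066 0;0.01 0 -0.0177 -0.0066 0;0.01 0 0 0 0;0.01 0 0 0 0'
python3 - <<'E'
from h import *
p=telemetry.get_obs()["tool_pos"];d=p[:2]-F[:2];c,s=np.cos(F[2]),np.sin(F[2]);r=np.array([-s*d[0]+c*d[1]-.135,p[2]+.039-.047]);print("xf",c*d[0]+s*d[1],"r",np.hypot(*r),"a",np.arctan2(r[1],-r[0]))
E
```

```text
time: 42.82
tool_pos: [0.5993, 0.2581, 0.2633]
ee_rot: [3.139, 0.003, 3.061]
wrist_force: [-0.3, 1.8, 8.0]
width: 0.0131
finger_force: 30.0
xf -0.0452101138247707 r 0.2658782101220728 a 1.853617030034866
```

```bash
python3 nudge.py '0.01 0 -0.0185 -0.004 0;0.01 0 -0.0185 -0.004 0;0.01 0 -0.0188 -0.0014 0;0.01 0 -0.0188 -0.0014 0;0.01 0 0 0 0;0.01 0 -0.0188 0.0014 0;0.01 0 -0.0188 0.0014 0;0.01 0 -0.0185 0.004 0;0.01 0 -0.0185 0.004 0;0.01 0 0 0 0;0.01 0 0 0 0'
cat >> h.py <<'E'
def bar():
    p=telemetry.get_obs()["tool_pos"];d=p[:2]-F[:2];c,s=np.cos(F[2]),np.sin(F[2]);r=np.array([-s*d[0]+c*d[1]-.135,p[2]+.039-.047]);a=np.arctan2(r[1],-r[0])
    print("xf",c*d[0]+s*d[1],"r",np.hypot(*r),"a",a)
    for b in np.arange(a-.1429,a-.7,-.1429):print("%.3f dy %.4f dz %.4f"%(b,-.265*np.cos(b)-r[0],-.265*np.sin(b)+r[1]));r=np.array([-.265*np.cos(b),.265*np.sin(b)])
E
python3 -c "
from h import *
bar()"
```

```text
time: 43.73
tool_pos: [0.5867, 0.1088, 0.2603]
ee_rot: [-3.14, -0.002, 3.06]
wrist_force: [-1.3, -1.2, 2.4]
width: 0.0132
finger_force: 30.0
xf -0.045632744803986484 r 0.2634110053272005 a 1.2798515282782599
1.137 dy -0.0358 dz 0.0119
0.994 dy -0.0331 dz 0.0183
0.851 dy -0.0302 dz 0.0228
0.708 dy -0.0266 dz 0.0269
```

```bash
python3 nudge.py '0.01 0 -0.0179 0.006 0;0.01 0 -0.0179 0.006 0;0.01 0 -0.0165 0.0091 0;0.01 0 -0.0165 0.0091 0;0.01 0 0 0 0;0.01 0 -0.0151 0.0114 0;0.01 0 -0.0151 0.0114 0;0.01 0 -0.0133 0.0135 0;0.01 0 -0.0133 0.0135 0;0.01 0 0 0 0;0.01 0 0 0 0'; python3 -c "
from h import *
bar()"
```

```text
time: 44.65
tool_pos: [0.5765, -0.0143, 0.1796]
ee_rot: [3.141, -0.004, 3.062]
wrist_force: [-0.9, 1.4, -2.8]
width: 0.0131
finger_force: 30.0
xf -0.04583883800880217 r 0.26286721857242523 a 0.7110862360037145
0.568 dy -0.0242 dz 0.0290
0.425 dy -0.0180 dz 0.0333
0.282 dy -0.0131 dz 0.0355
0.139 dy -0.0079 dz 0.0370
```

```bash
python3 nudge.py '0.01 0 -0.0121 0.0145 0;0.01 0 -0.0121 0.0145 0;0.01 0 -0.009 0.0167 0;0.01 0 -0.009 0.0167 0;0.01 0 0 0 0;0.01 0 -0.0065 0.0178 0;0.01 0 -0.0065 0.0178 0;0.01 0 -0.004 0.0185 0;0.01 0 -0.004 0.0185 0;0.01 0 0 0 0;0.01 0 0 0 0'; python3 -c "
from h import *
bar()"
```

```text
time: 45.57
tool_pos: [0.5716, -0.077, 0.0461]
ee_rot: [3.14, -0.003, 3.063]
wrist_force: [-3.5, 2.8, -2.5]
width: 0.0129
finger_force: 30.0
xf -0.04569075594369805 r 0.2647511060837512 a 0.1444862325015011
0.002 dy -0.0030 dz 0.0377
-0.141 dy 0.0026 dz 0.0377
-0.284 dy 0.0080 dz 0.0370
-0.427 dy 0.0132 dz 0.0355
```

```bash
(python3 nudge.py '0.01 0 -0.0013 0.012 0;0.01 0 -0.0007 0.012 0;0.01 0 -0.0005 0.01 0;0.01 0 0 0 0;0.01 0 0 0 0'; python3 nudge.py '0.01 0 0 0.002 0;0.01 0 0 0 0';python3 nudge.py '0.01 0 0 0.002 0;0.01 0 0 0 0';python3 nudge.py '0.01 0 0 0.002 0;0.01 0 0 0 0') | grep -E "pos|wrist"; python3 -c "
from h import *
bar()"
```

```text
tool_pos: [0.5716, -0.08, 0.0125]
wrist_force: [-3.1, 4.0, -1.3]
tool_pos: [0.5717, -0.08, 0.0109]
wrist_force: [-3.4, 4.1, -1.0]
tool_pos: [0.5717, -0.08, 0.0091]
wrist_force: [-3.1, 4.5, -0.9]
tool_pos: [0.5717, -0.08, 0.0075]
wrist_force: [-4.2, 3.6, 0.8]
xf -0.04532377003297255 r 0.26502585225672654 a -0.001810410129919643
-0.145 dy 0.0028 dz 0.0377
-0.288 dy 0.0081 dz 0.0370
-0.431 dy 0.0133 dz 0.0354
-0.573 dy 0.0182 dz 0.0332
```

```bash
(python3 nudge.py '0.01 0 0 0.0015 0;0.01 0 0 0 0';python3 nudge.py '0.01 0 0 0.0015 0;0.01 0 0 0 0';python3 nudge.py '0.01 0 0 0.0015 0;0.01 0 0 0 0';python3 nudge.py '0.01 0 0 0 0;0.01 0 0 0 0;0.01 0 0 0 0') | grep -E "pos|wrist"
```

```text
tool_pos: [0.5718, -0.08, 0.0074]
wrist_force: [-7.5, 5.1, 6.2]
tool_pos: [0.5719, -0.0801, 0.0073]
wrist_force: [-8.7, 5.4, 11.1]
tool_pos: [0.5719, -0.0801, 0.0071]
wrist_force: [-11.1, 5.6, 17.0]
tool_pos: [0.5719, -0.0801, 0.0071]
wrist_force: [-10.7, 5.2, 15.7]
```

The hard stop is reached, so the bar is home. Release, rise, and examine the switch and fixture.

```bash
python3 nudge.py '0.05 0 0 0 0;0.05 0 0 0 0;0.05 0 0 0 0;0.05 0 0 0 0;0.05 0 0 0 0;0.05 0 0 0 0;0.05 0 0 -0.03 0;0.05 0 0 -0.04 0;0.05 0 0 -0.04 0;0.05 0 0 -0.04 0;0.05 0 -0.03 0 0;0.05 0 -0.03 0 0;0.05 0 0 0 0'
python3 - <<'E'
from h import *
t=shot("top","t9.png");s=shot("scene","s9.png");w=shot("wrist","w9.png")
a=cv2.resize(t["color"][180:250,360:440],None,fx=5,fy=5,interpolation=2)
b=cv2.resize(s["color"][140:195,200:260],None,fx=6,fy=6,interpolation=2)
c=cv2.resize(s["color"][190:305,200:320],None,fx=3,fy=3,interpolation=2)
H=600;W=800;g=np.zeros((H,W,3),np.uint8)
g[:350,:400]=a;g[:330,410:770]=b
c=cv2.resize(c,None,fx=.74,fy=.74);g[345:345+c.shape[0],420:420+c.shape[1]]=c
d=cv2.resize(t["color"][155:220,175:312],None,fx=2.9,fy=2.9,interpolation=2);g[360:360+d.shape[0],:d.shape[1]]=d
cv2.imwrite("pics/sw.png",g)
print(telemetry.get_obs()["tool_pos"])
E
```

```text
time: 48.32
tool_pos: [0.5672, -0.1458, 0.1525]
ee_rot: [-3.138, 0.002, 3.057]
wrist_force: [-1.5, 0.7, -1.1]
width: 0.05
finger_force: 0.0
[ 0.56675895 -0.14081475  0.15081414]
```

View pics/sw.png

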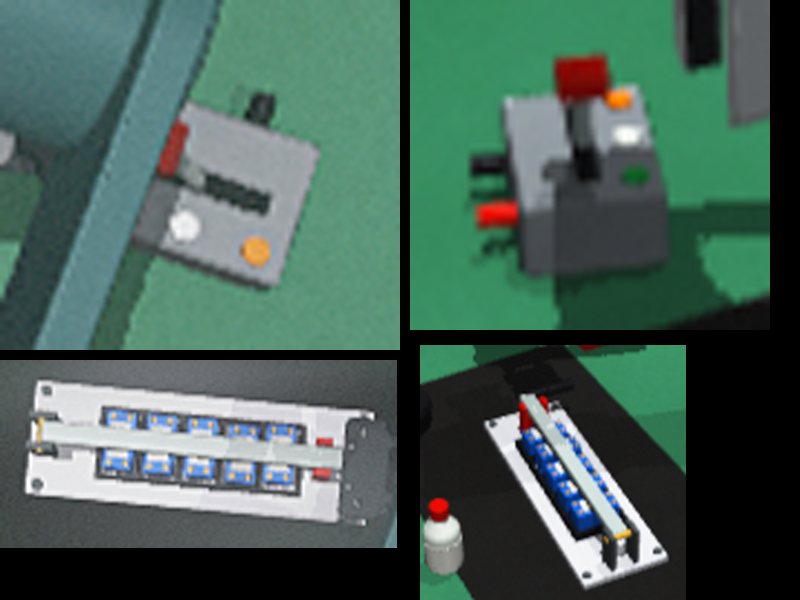

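The bar lies home over five flat modules. The switch lever still leans to green, with the knob at about (172,148) in the crop. I'll measure the switch from the unobstructed first images.

Run:
```python
from h import *
t=shot("top");s=shot("scene");t["color"]=cv2.imread("pics/top0.png");s["color"]=cv2.imread("pics/scene0.png")
def blobs(S,roi,lo,hi,amin=4):
    x0,y0,x1,y1=roi;h=cv2.cvtColor(S["color"][y0:y1,x0:x1],cv2.COLOR_BGR2HSV)
    m=cv2.inRange(h,lo,hi)
    if lo[0]==0 and hi[0]<=10:m|=cv2.inRange(h,(170,lo[1],lo[2]),(180,255,255))
    n,l,st,ce=cv2.connectedComponentsWithStats(m)
    return [(np.round(ce[i]+[x0,y0],1).tolist(),int(st[i,4]),st[i,:4].tolist()) for i in range(1,n) if st[i,4]>=amin]
T=(365,180,435,250);S_=(205,140,250,190)
for n,c in(("red",((0,150,80),(8,255,255))),("orange",((9,150,120),(22,255,255))),("green",((50,150,60),(70,255,200))),("white",((0,0,200),(180,40,255)))):
    print(n,"T",blobs(t,T,*c),"S",blobs(s,S_,*c))
# grey box top in top0
h=cv2.cvtColor(t["color"][180:250,365:435],cv2.COLOR_BGR2HSV);m=cv2.inRange(h,(0,0,60),(180,60,255));m=cv2.morphologyEx(m,cv2.MORPH_OPEN,np.ones((5,5)))
c=max(cv2.findContours(m,cv2.RETR_EXTERNAL,cv2.CHAIN_APPROX_NONE)[0],key=cv2.contourArea)
r=cv2.boxPoints(cv2.minAreaRect(c))+[365,180];print(r.tolist());print(np.round([plane(t,p,.045)[:2] for p in r],4).tolist())
```

```text
red T [([393.1, 194.8], 26, [26, 12, 5, 7]), ([391.7, 208.4], 85, [22, 23, 10, 12])] S [([228.3, 152.3], 61, [19, 9, 9, 8]), ([214.2, 175.3], 27, [6, 33, 7, 5])]
orange T [([410.9, 229.9], 22, [44, 48, 5, 5])] S [([234.4, 156.1], 11, [28, 15, 4, 3])]
green T [] S [([237.3, 168.6], 7, [31, 28, 4, 2])]
white T [([396.6, 224.8], 26, [29, 42, 6, 6])] S [([235.8, 162.0], 10, [29, 21, 4, 3])]
[[370.3999996185303, 223.79999923706055], [380.3999996185303, 193.7999973297119], [424.2000045776367, 208.39999771118164], [414.2000045776367, 238.4000015258789]]
[[0.5345, -0.2711], [0.61, -0.2968], [0.5749, -0.4068], [0.4996, -0.3805]]
```

Run:
```python
from h import *
t=shot("top");s=shot("scene")
K=tri((t,(391.7,208.4)),(s,(228.3,152.3)));W=tri((t,(396.6,224.8)),(s,(235.8,162.)));O=tri((t,(410.9,229.9)),(s,(234.4,156.1)))
print("knob",K,"white",W,"orange",O)
d=W-O;print("axis yaw from marks",np.arctan2(-d[0],d[1]), plane(t,(396.6,224.8),.045),plane(t,(410.9,229.9),.045))
pv=np.array([.5547,-.3388,.045]);print(K-pv,np.linalg.norm(K-pv))
go(K[0],K[1],K[2]+.06,np.pi-.32)
```

```text
knob [ 0.56628692 -0.3077675   0.10784081] white [ 0.53189599 -0.3352553   0.04891848] orange [ 0.51973421 -0.37115609  0.04798212]
axis yaw from marks -0.32662730282228725 [ 0.53285488 -0.33676602  0.045     ] [ 0.52061935 -0.37251471  0.045     ]
[0.01158692 0.0310325  0.06284081] 0.07103689539612791
turn 0.242  d -0.0521 -0.1595 0.0132
```

```bash
python3 nudge.py '0.06 0 0 0 0.12;0.06 0 0 0 0.124;0.06 0 0 0 0;0.06 -0.0104 -0.0319 0 0;0.06 -0.0104 -0.0319 0 0;0.06 -0.0104 -0.0319 0 0;0.06 -0.0104 -0.0319 0 0;0.06 -0.0104 -0.0319 0 0;0.06 0 0 0 0;0.06 0 0 0 0;0.06 0 0 0 0'
python3 - <<'E'
from h import *
go(.5663,-.3075,.096,np.pi-.325)
w=shot("wrist");h=cv2.cvtColor(w["color"],cv2.COLOR_BGR2HSV);m=cv2.inRange(h,(0,150,60),(8,255,255))|cv2.inRange(h,(172,150,60),(180,255,255))
n,l,st,ce=cv2.connectedComponentsWithStats(m)
for i in range(1,n):
    if st[i,4]>40:print(st[i],np.round(ce[i]),np.round(plane(w,ce[i],.107),4))
print(proj(w,[.5663,-.3075,.107]))
E
```

```text
time: 49.58
tool_pos: [0.5657, -0.3079, 0.1512]
ee_rot: [3.141, -0.001, 2.82]
wrist_force: [0.3, 0.7, 0.4]
width: 0.0601
finger_force: 0.0
turn 0.003  d -0.0004 0.0005 0.0852
[ 294   28   61   68 2194] [324.  61.] [ 0.4557 -0.2342  0.107 ]
[486 161  19  11 141] [494. 167.] [ 0.581  -0.1038  0.107 ]
[493 188  13   7  57] [499. 191.] [ 0.6059 -0.1004  0.107 ]
[264 202  28  45 874] [277. 222.] [ 0.5667 -0.3096  0.107 ]
[275 387  41   9 195] [300. 393.] [ 0.7686 -0.3503  0.107 ]
[279.52657135 220.31626146]
```

```bash
python3 nudge.py '0.06 0 -0.0008 0.03 0;0.06 0 0 0.03 0;0.06 0 0 0.025 0;0.06 0 0 0 0;0.06 0 0 0 0'; python3 nudge.py '0.01 0 0 0 0;0.01 0 0 0 0;0.01 0 0 0 0;0.01 0 0 0 0;0.01 0 0 0 0;0.01 0 0 0 0;0.01 0 0 0 0;0.01 0 0 0 0;0.01 0 0 0 0;0.01 0 0 0 0'
```

```text
time: 50.05
tool_pos: [0.5646, -0.3073, 0.0652]
ee_rot: [3.14, -0.004, 2.82]
wrist_force: [0.3, 0.3, 0.6]
width: 0.0601
finger_force: 0.0
time: 50.88
tool_pos: [0.566, -0.3087, 0.0674]
ee_rot: [3.14, 0.001, 2.818]
wrist_force: [1.5, 5.1, 6.0]
width: 0.0218
finger_force: 30.0
```

```bash
python3 nudge.py '0.01 0 -0.0086 -0.0037 0;0.01 0 -0.0086 -0.0027 0;0.01 0 -0.0086 -0.0016 0;0.01 0 -0.0086 -0.0006 0;0.01 0 0 0 0;0.01 0 0 0 0'
python3 - <<'E'
from h import *
for n in("top","scene"):
    S=shot(n);h=cv2.cvtColor(S["color"],cv2.COLOR_BGR2HSV);m=cv2.inRange(h,(0,150,50),(8,255,255))|cv2.inRange(h,(172,150,50),(180,255,255))
    k,l,st,ce=cv2.connectedComponentsWithStats(m);print(n,[(np.round(ce[i],1).tolist(),int(st[i,4])) for i in range(1,k) if st[i,4]>6 and (365<ce[i][0]<435 if n=="top" else 205<ce[i][0]<260) and 140<ce[i][1]<250])
p=telemetry.get_obs()["tool_pos"];print((p[:2]-[.5547,-.3388])@[.319,.948])
E
```

```text
time: 51.38
tool_pos: [0.5556, -0.3412, 0.0777]
ee_rot: [3.139, 0.003, 2.818]
wrist_force: [0.8, 6.0, 9.9]
width: 0.0213
finger_force: 30.0
top []
scene [([214.2, 175.5], 26), ([255.4, 215.2], 17), ([246.7, 222.1], 54)]
-0.0019920725620971073
```

The lever is at centre-off within about 0.05 rad. Hold for more than 3 s.

```bash
Z='0.01 0 0 0 0;0.01 0 0 0 0;0.01 0 0 0 0;0.01 0 0 0 0;0.01 0 0 0 0;0.01 0 0 0 0;0.01 0 0 0 0;0.01 0 0 0 0;0.01 0 0 0 0;0.01 0 0 0 0;0.01 0 0 0 0;0.01 0 0 0 0;0.01 0 0 0 0;0.01 0 0 0 0;0.01 0 0 0 0;0.01 0 0 0 0;0.01 0 0 0 0;0.01 0 0 0 0;0.01 0 0 0 0;0.01 0 0 0 0' ; unset Z; python3 nudge.py '0.01 0 0 0 0;0.01 0 0 0 0;0.01 0 0 0 0;0.01 0 0 0 0;0.01 0 0 0 0;0.01 0 0 0 0;0.01 0 0 0 0;0.01 0 0 0 0;0.01 0 0 0 0;0.01 0 0 0 0;0.01 0 0 0 0;0.01 0 0 0 0;0.01 0 0 0 0;0.01 0 0 0 0;0.01 0 0 0 0;0.01 0 0 0 0;0.01 0 0 0 0;0.01 0 0 0 0;0.01 0 0 0 0;0.01 0 0 0 0'; python3 nudge.py '0.01 0 0 0 0;0.01 0 0 0 0;0.01 0 0 0 0;0.01 0 0 0 0;0.01 0 0 0 0;0.01 0 0 0 0;0.01 0 0 0 0;0.01 0 0 0 0;0.01 0 0 0 0;0.01 0 0 0 0;0.01 0 0 0 0;0.01 0 0 0 0;0.01 0 0 0 0;0.01 0 0 0 0;0.01 0 0 0 0;0.01 0 0 0 0;0.01 0 0 0 0;0.01 0 0 0 0;0.01 0 0 0 0;0.01 0 0 0 0'
```

```text
time: 53.15
tool_pos: [0.5556, -0.3412, 0.0777]
ee_rot: [3.14, 0.003, 2.819]
wrist_force: [-0.4, 6.1, 9.4]
width: 0.021
finger_force: 30.0
time: 54.82
tool_pos: [0.5556, -0.3412, 0.0777]
ee_rot: [3.14, 0.003, 2.819]
wrist_force: [-0.0, 5.3, 9.1]
width: 0.0211
finger_force: 30.0
```

```bash
(python3 nudge.py '0.01 0 -0.0095 0.0007 0;0.01 0 -0.0095 0.002 0;0.01 0 -0.0095 0.0035 0;0.01 0 -0.0085 0.0045 0;0.01 0 0 0 0;0.01 0 0 0 0'; python3 nudge.py '0.01 0 -0.002 0.0014 0;0.01 0 0 0 0'; python3 nudge.py '0.01 0 -0.002 0.0014 0;0.01 0 0 0 0'; python3 nudge.py '0.01 0 -0.002 0.0014 0;0.01 0 0 0 0') | grep -E "pos|wrist"; python3 -c "
from h import *
p=telemetry.get_obs()['tool_pos'];print((p[:2]-[.5547,-.3388])@[.319,.948])"
```

```text
tool_pos: [0.543, -0.3777, 0.0644]
wrist_force: [3.4, 1.7, 2.9]
tool_pos: [0.5427, -0.3785, 0.0638]
wrist_force: [2.5, 3.8, 4.6]
tool_pos: [0.5422, -0.38, 0.0628]
wrist_force: [1.6, 5.2, 6.7]
tool_pos: [0.5422, -0.3801, 0.0626]
wrist_force: [1.2, 9.4, 9.5]
-0.043177604890217255
```

The stop is reached. Release and retreat upward, then check the picture.

```bash
python3 nudge.py '0.01 0 -0.001 0.0007 0;0.01 0 0 0 0;0.06 0 0 0 0;0.06 0 0 0 0;0.06 0 0 0 0;0.06 0 0 0 0;0.06 0 0 0 0;0.06 0 0 0 0;0.06 0 0 0 0;0.06 0 0 -0.03 0;0.06 0 0 -0.04 0;0.06 0 0 -0.04 0;0.06 -0.03 0 -0.02 0;0.06 0.04 0 0 0;0.06 0.04 0 0 0;0.06 0.04 0 0 0;0.06 0.04 0 0 0;0.06 0 0 0 0;0.06 0 0 0 0' | grep -E "pos|wrist"
python3 - <<'E'
from h import *
t=shot("top");s=shot("scene")
g=np.zeros((600,800,3),np.uint8)
g[:350,:400]=cv2.resize(t["color"][180:250,360:440],None,fx=5,fy=5,interpolation=2)
g[:330,410:770]=cv2.resize(s["color"][140:195,200:260],None,fx=6,fy=6,interpolation=2)
d=cv2.resize(t["color"][155:220,175:312],None,fx=2.9,fy=2.9,interpolation=2);g[360:360+d.shape[0],:d.shape[1]]=d
c=cv2.resize(s["color"][190:305,200:320],None,fx=2.2,fy=2.2,interpolation=2);g[340:340+c.shape[0],420:420+c.shape[1]]=c
cv2.imwrite("pics/end.png",g)
E
```

```text
tool_pos: [0.4155, -0.342, 0.1893]
wrist_force: [0.4, 0.3, 0.9]
```

View pics/end.png

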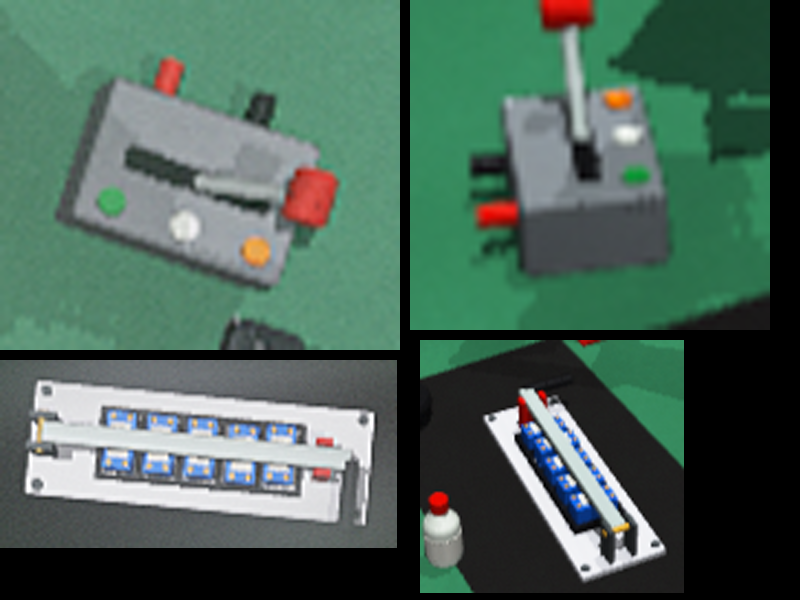

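The lever is fully over to orange (knob at (311,197)), the bar is in its catch and all five modules are flat. Handing in.

```bash
python3 -c "
from bench import robot, optics, telemetry
print(robot.close_job())"
```

```text
the job is handed in; nothing more can be done
None
```

I've handed the job in: all five modules sit in their pockets, the bar is home in its catch, and the switch sat at centre-off for over 3 s before going fully to orange; the hand-in gave no verdict.

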